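Clip a hanging sample tin onto the display stand's loop

ROBOT

A 6-joint arm with a two-finger parallel gripper is mounted at the origin on a cart in front of the work surface, level with it; the furniture and walls round the work are solid. World frame = base frame: x ahead of the robot, y to its left, z up, the work surface at z = 0. Lengths are in m, angles in degrees, forces in N, time in s.
With the tool pointing down it reaches from about 0.375 to 0.9 m from the base axis. Payload 3.1 kg.
Tool frame: the origin (TCP) lies on the centre line of the jaws, within the pads' length; the fingertips stand 25 mm ahead of it and the grasp point (between the pads) lies 6 mm ahead of it; z points along the fingers, y is the line along which they close (so a half turn about z gives the same grasp; the last joint's range is limited). The gripper opens to 87 mm and grips with 3 to 60 N. Pads are 19 mm wide; open, the fingers measure 117 mm over their backs; the gripper's body (75 mm by 190 mm) begins 51 mm behind the grasp point.
Start: joints at [62.71, 30.224, 82.088, -0, 67.689, -10.227], TCP at [0.183, 0.597, 0.222] pointing down, gripper open.
Joint ranges: [-176.69, 176.69], [-43.24, 126.21], [12.49, 139.97], [-82, 262], [0, 151.66], [-163.58, 163.58]. Speed limits (degrees/s): [159.86, 159.86, 180, 180, 180, 180].

INTERFACE

Orientations are given as a 3x3 rotation matrix whose columns are the frame's x, y, z axes.
In Python, from rig import read_state, capture, camera_params, hand_in gives the robot as it stands.
- The arm moves only by the tool apply_moves, never from a script. Its argument "rows" is a list of rows, each an object of numbers: "x", "y", "z": the shift along the tool's x, y, z in mm; "rx", "ry", "rz": the turn, a rotation vector about the tool's x, y, z in units of 6 degrees (1.0 is 6 degrees); "claw": the closure in counts, from 0 (fully open) to 255 (shut). A call has 1 to 10 rows; each row is the pose to reach, as a shift and turn from the pose commanded when the call began, along the tool's axes at that moment; what a row does not reach only later rows make up. A row lasts 1/8 s, in which the tool goes at most 62.5 mm and 10.7 degrees, less where a joint would pass 70% of its speed; a pose out of reach is approached as far as the arm can. A call with a gripper value outside its range is refused whole. The fingers move at their own pace and stop on an object; the grip force is fixed at half the most. Time passes only in rows, so rows that repeat a pose let the fingers close. It gives the time, the measured TCP pose, the force, the opening and the grip force at its end, in the units of the state.
- read_state(): the state, without advancing time (a new reading comes with each control period).
- capture(name): name is "side" or "top"; returns (picture, depth): 384x512x3 uint8, red, green, blue; 384x512 float32, m along the optical axis (not along the pixel's ray), 0 where there is no reading.
- camera_params(name): a dict with "fx", "fy", "cx", "cy" (pixels), "D" ([k1, k2, p1, p2, k3] as OpenCV has them; the pictures are not rectified), "xyz" and "orientation" of the camera in the world. Camera axes: x right, y up, looking along -z (the intrinsics and any distortion apply to the point x, -y, -z); pixel columns grow to the right and rows downward; lengths in m; the calibration is good to about 2 mm. A picture is of the moment at which its call begins. camera_params takes no time and is no camera call.
- hand_in(): hands the job in; it is judged then, once.
The state is a dict: "time_s": time; "joint_positions": joint angles; "qvel": joint speeds; "tau": joint torques, N m; "position": TCP position; "tcp_rot": TCP orientation; "force": force on the tool from outside, world axes, zero at the start; "moment": the same for the moment, N m; "opening": opening from 0.0 (shut) to 1.0 (fully open); "grasp_force": force on a finger pad.
Only numpy, scipy, OpenCV 4.12 (cv2) and the standard library are available. Lean on these libraries where they do the work, as an engineer would, in place of code of your own. Each camera call takes 0.05 s, during which the arm holds its last target. There are 200 camera calls.

TASK

Pick up the sample tin by the red tab on its snap hook, press the hook's sprung gate gently against the front bar of the display stand's white loop until the bar slips past and the gate snaps shut behind it, then lower the hook so that the tin hangs freely and still from the loop. Never force the hook hard against the loop, and leave the jar, the gift box and the ribbon reel where they are.

Things in the scene. Friction and masses are not known exactly. Their poses are not given: they have to be found in the camera images.
- grip_tab (a point): Centre of the red grip tab (24 along x, 14 along y, 34 mm high) on top of the snap hook, 148 mm above the tin's underside. Ochre tin (65 mm across, 36 high) and steel hook are one rigid loose piece, 0.14 to 0.3 kg, that starts upright on the counter. Axes: x horizontally out through the gate, z up. Hanging right, this point is 213 mm above the counter.
- bow_top (a point): Inside top of the hook's bow, 35 mm straight below the tab's centre, where the loop's bar bears when the tin hangs. Hook: 8 mm round bar in the tab's x-z plane. Clear space inside from the gate (19 mm along +x of this point) to the spine (13 mm along -x).
- gate_spot (a point): On the shut gate's axis, the best place to meet the bar: 19 mm along x and 60 mm below the tab's centre. The bar must meet the gate from 5 mm below to 3 mm above this point; higher it hits the nose, whose lower end is 7 mm above. The bar is past the gate when its axis lies 22 to 25 mm inside this point, and hits the spine at 29 mm.
- gate (a joint): Brass gate, a 6 mm rod closing the hook's mouth, hinged at its lower end (22 mm below gate_spot), free end 6 mm above gate_spot. Angle in rad: 0 shut, to 1.25 swung inward; never outward. A spring shuts it: 0.06 N m at 0, 0.2 N m at 1 rad, so the bar pushes back with 3 to 8 N; the push fades as the bar rides over the free end, and 1 to 3 mm on the gate snaps shut.
- stand: Fixed display stand: wooden foot (12 mm high), brass post 175 mm high; origin at the post's foot on the counter. z up; the sleeve and white steel loop stick out level along -x, so the hook is pushed along +x with its own x along the stand's x. When the tin hangs right, its tab is over the loop's front bar, in the stand's middle plane y = 0.
- sleeve_end (a point): End of the level brass sleeve, 46 mm from the post along -x, 175 mm high. The loop beyond it is a flat level frame of 6 mm rod, 48 mm long, 48 wide, open inside. Its front bar runs along the stand's y, axis 175 mm high. Its stem is a stiff sliding fit, set anew each time: the bar's axis is 54 to 114 mm beyond this point, not reported: feel for it or look.
- jar: Jam jar with a white lid, 62 mm across, 82 mm high, bystander; origin under its centre.
- gift: Cream gift box with a red bow, 66 x 68 x 69 mm, bystander; origin under its centre.
- reel: Reel of red ribbon lying flat, 78 x 88 x 26 mm, bystander; origin under its middle.
Mind the look-alikes: they are no part of the job. Of the things that look like the part that bears grip_tab, take the one that is farthest to the robot's right at the start.

How it is judged:
By the outcome, as a careful person would: the job done as asked, in the order asked, and still so for the second after the job is handed in, with the robot touching nothing.
It also fails if it takes over 64 s, if anything falls off the work surface, if the arm or the gripper's body presses on something with over 40 N, if the wrist force passes 120 N, or if a joint passes its speed limit or range.

## Working session

There is one attempt and no reset: what is moved stays moved. The work goes in short steps, Python scripts to look and compute and a tool call to move; the robot and the scene stay as the last step left them, time stands still between calls to the robot, and variables do not carry over. Pictures are saved under pics/ and viewed, at most 10 in all, crops included, and the job is handed in when it is done.

Besides the shell and the picture viewer there is one more tool, called after "Emit:" as a command line: name --argument value ..., lists and objects as JSON in quotes. apply_moves: Moves the arm, as the interface text tells. Its arguments: {"type":"object","properties":{"rows":{"type":"array"}},"required":["rows"]}

```bash
ls; mkdir -p pics
cat > h.py <<'E'
import numpy as np, cv2
from rig import *
def P(cam,u,v,d):
    c=camera_params(cam);K=np.array([[c['fx'],0,c['cx']],[0,c['fy'],c['cy']],[0,0,1]])
    p=cv2.undistortPoints(np.array([[[u,v]]],float),K,np.array(c['D'],float))[0,0]
    return np.array(c['orientation'])@(np.array([p[0],-p[1],-1])*d)+np.array(c['xyz'])
def proj(cam,X):
    c=camera_params(cam);K=np.array([[c['fx'],0,c['cx']],[0,c['fy'],c['cy']],[0,0,1]])
    q=np.array(c['orientation']).T@(np.array(X)-np.array(c['xyz']))
    return cv2.projectPoints(np.array([[q[0],-q[1],-q[2]]]),np.zeros(3),np.zeros(3),K,np.array(c['D'],float))[0].ravel()
def snap(cam,n):
    a,d=capture(cam);np.save(f'pics/{n}.npy',d);cv2.imwrite(f'pics/{n}_raw.png',a[:,:,::-1]);return a,d
def ray(cam,u,v,z):
    o=np.array(camera_params(cam)['xyz']);r=P(cam,u,v,1)-o;return o+r*(z-o[2])/r[2]
E
python3 - <<'E'
from h import *
for n in('side','top'):
    a,d=snap(n,n+'0');c=camera_params(n);print(n,c['xyz'],np.round(c['orientation'],3).tolist(),c['fx'])
    cv2.imwrite(f'pics/{n}0.png',cv2.resize(a[:,:,::-1],(800,600),interpolation=cv2.INTER_CUBIC))
s=read_state();print(s['position'],s['tcp_rot'],s['force'],s['opening'])
E
```

```text
pics
side [0.49828551 0.92690881 0.72227019] [[-0.998, 0.015, -0.056], [-0.055, -0.545, 0.837], [-0.018, 0.839, 0.545]] 387.9064707929742
top [ 0.34575651 -0.02140217  0.95508552] [[0.034, 0.968, -0.249], [-0.999, 0.032, -0.012], [-0.004, 0.25, 0.968]] 349.7535929059621
[0.18307401 0.59691006 0.22139691] [[-9.55983477e-01  2.93419229e-01 -8.64737972e-04]
 [ 2.93420321e-01  9.55982015e-01 -1.70357271e-03]
 [ 3.26812958e-04 -1.88231906e-03 -9.99998175e-01]] [ 0.51116798 -0.46289504  0.33447579] 0.9975437765145709
```

View pics/side0.png

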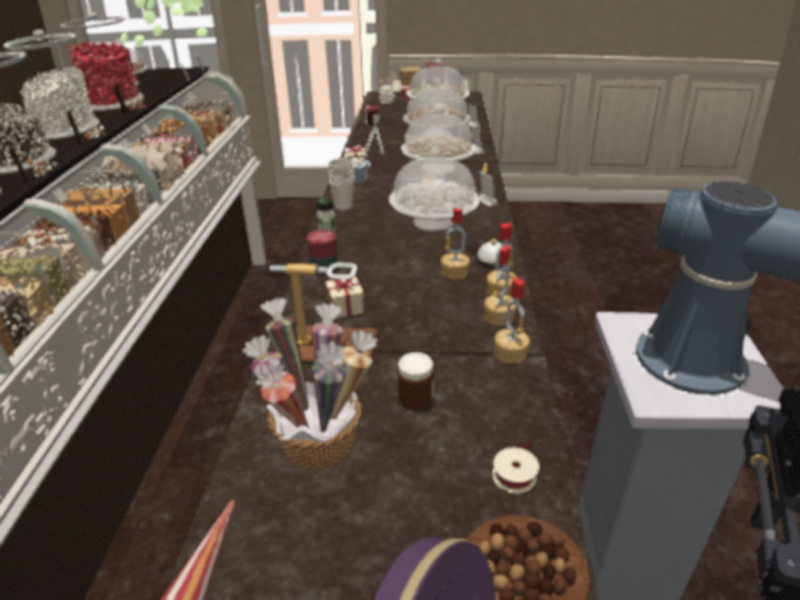

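View pics/top0.png

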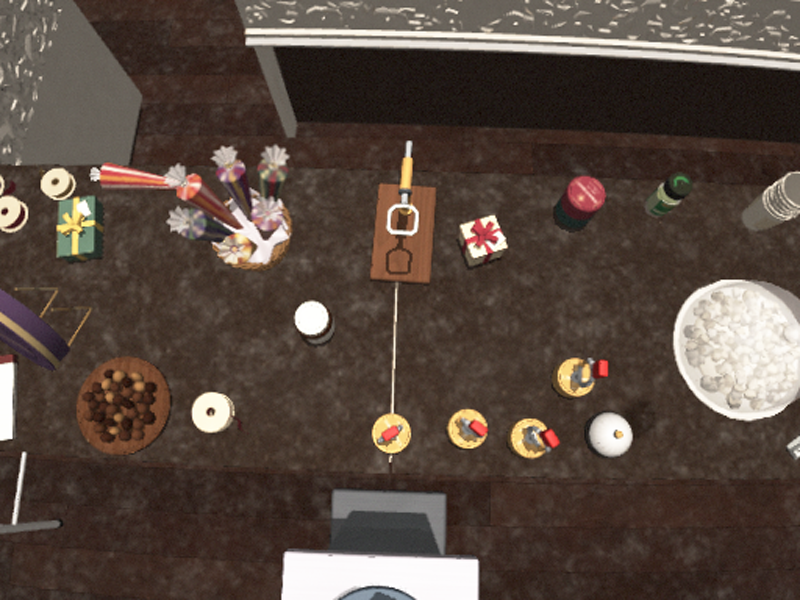

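Side: the four tins are at (455,265), (500,280), (500,305) and (512,345). Top: they are at (580,377), (530,438), (468,428) and (391,433). The one farthest right (lowest y) is top (580,377) with its tab at (602,368). The loop's front bar is at about top (402,234). I'll enlarge these.

Run:
```python
from h import *
t=cv2.imread('pics/top0_raw.png');s=cv2.imread('pics/side0_raw.png')
def crop(a,u0,v0,w,h,W,H):return cv2.resize(a[v0:v0+h,u0:u0+w],(W,H),interpolation=cv2.INTER_CUBIC)
A=crop(t,345,215,56,42,400,300); B=crop(t,225,85,80,60,400,300)
C=crop(s,270,125,56,56,400,300) if 0 else crop(s,264,125,64,48,400,300); D=crop(s,165,155,80,60,400,300)
cv2.imwrite('pics/c1.png',np.vstack([np.hstack([A,B]),np.hstack([C,D])]))
d=np.load('pics/top0.npy');ds=np.load('pics/side0.npy')
k=.64
import sys
# red tab pixels
for cam,im,dd,(u0,v0,w,h) in(('top',t,d,(370,220,30,30)),('side',s,ds,(280,125,24,24))):
    sub=im[v0:v0+h,u0:u0+w].astype(int);m=(sub[...,2]>120)&(sub[...,1]<70)
    vv,uu=np.nonzero(m);
    X=np.array([P(cam,u+u0,v+v0,dd[v+v0,u+u0]) for u,v in zip(uu,vv) if dd[v+v0,u+u0]>0])
    print(cam,len(X),uu.mean()+u0,vv.mean()+v0,np.round(np.median(X,0),4),np.round(X.min(0),4),np.round(X.max(0),4))
    top=X[X[:,2]>X[:,2].max()-.008];r=cv2.minAreaRect((top[:,:2]*1000).astype(np.float32));print(r)
for u,v in((391,433),(468,428),(530,438),(580,377),(402,234),(390,220),(403,204),(408,145)):
    print(u,v,np.round(P('top',u*k,v*k,d[int(v*k),int(u*k)]),3))
```

```text
top 24 385.1666666666667 234.91666666666666 [ 0.4481 -0.3161  0.1647] [ 0.4354 -0.3245  0.1596] [ 0.4586 -0.3116  0.1668]
((446.9633483886719, -318.3358154296875), (12.598265647888184, 23.301437377929688), 85.34310913085938)
side 5 292.2 134.8 [ 0.4484 -0.3152  0.1619] [ 0.4412 -0.3169  0.1602] [ 0.4517 -0.3089  0.1633]
((446.8472595214844, -312.5469055175781), (7.542653560638428, 10.537681579589844), 83.10152435302734)
391 433 [ 0.345 -0.013  0.165]
468 428 [ 0.357 -0.135  0.059]
530 438 [ 0.344 -0.237  0.051]
580 377 [ 0.443 -0.319  0.06 ]
402 234 [ 0.638 -0.02   0.178]
390 220 [ 0.661 -0.001  0.176]
403 204 [ 0.689 -0.02   0.174]
408 145 [ 0.788 -0.025  0.179]
```

View pics/c1.png

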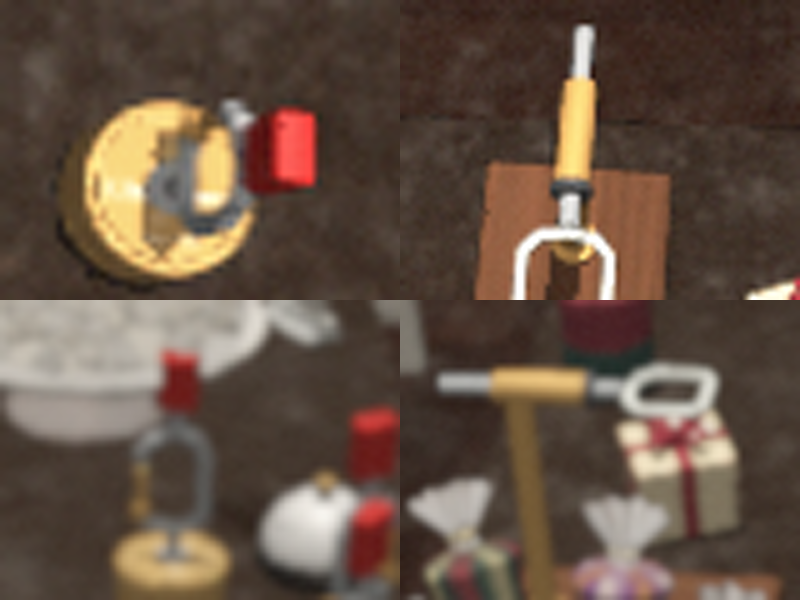

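The top crop shows the tab at crop (280,148), with the brass gate towards world +x. The side crop shows the brass gate on the left, which is also +x. The loop points towards the robot. Next I'll refine the yaw and the bar position, and check clearance to the glass dome.

```bash
cat > fit.py <<'E'
from h import *
from scipy.optimize import minimize
def redness(im):
    b=im.astype(float);return np.clip((b[...,2]-np.maximum(b[...,1],b[...,0])-20)/100,0,1)
def fit(ims,x0,zc=.148,free_z=False,R=26):
    def rend(cam,p):
        x,y,th=p[:3];z=p[3] if free_z else zc
        c,s=np.cos(th),np.sin(th)
        pts=[proj(cam,[x+c*a-s*b,y+s*a+c*b,z+h]) for a in(-.012,.012) for b in(-.007,.007) for h in(-.017,.017)]
        S=8;m=np.zeros((2*R*S,2*R*S),np.uint8);o=cen[cam]-R
        q=cv2.convexHull(((np.array(pts)-o+.5)*S*16).astype(np.int32))
        cv2.fillConvexPoly(m,q,255,shift=4)
        return cv2.resize(m,(2*R,2*R),interpolation=cv2.INTER_AREA)/255.
    cen={c:np.round(proj(c,[x0[0],x0[1],zc])) for c in ims}
    def cost(p):
        e=0
        for c,im in ims.items():
            o=(cen[c]-R).astype(int);r=redness(im)[o[1]:o[1]+2*R,o[0]:o[0]+2*R]
            e+=((rend(c,p)-r)**2).sum()
        return e
    best=None
    for th in np.radians([-15,-8,0,8,15]):
        p=[x0[0],x0[1],th]+([zc] if free_z else [])
        sx=np.vstack([p]+[np.array(p)+d for d in np.eye(len(p))*([.006,.006,.12]+[.006]*(len(p)-3))])
        r=minimize(cost,p,method='Nelder-Mead',options=dict(initial_simplex=sx,xatol=1e-4,fatol=1e-3,maxiter=300))
        if best is None or r.fun<best.fun:best=r
    return best.x,best.fun
E
python3 - <<'E'
from fit import *
t=cv2.imread('pics/top0_raw.png');s=cv2.imread('pics/side0_raw.png');d=np.load('pics/top0.npy')
for I in({'top':t},{'side':s},{'top':t,'side':s}):
    p,f=fit(I,[.447,-.316],R=12);print(list(I),np.round(p[:2],4),np.degrees(p[2]),f)
# loop
X=[]
for v in range(80,165):
    for u in range(235,285):
        if d[v,u]>0:
            q=P('top',u,v,d[v,u])
            if .165<q[2]<.2: X.append([u,v,*q,*t[v,u]])
X=np.array(X);w=X[:,5:].min(1)>150
L=X[w];print(len(L),L[:,2:5].min(0),L[:,2:5].max(0))
Z=np.array([ray('top',u,v,.176) for u,v in L[:,:2]])
pt=X[(X[:,2]>.70)];Zs=np.array([ray('top',u,v,.178) for u,v in pt[:,:2]])
l=cv2.fitLine((Zs[:,:2]*1000).astype(np.float32),cv2.DIST_HUBER,0,.01,.01).ravel();print('sleeve',l)
ax=-np.sign(l[0])*-l[:2] if 0 else l[:2]*np.sign(l[0]);print('yaw',np.degrees(np.arctan2(ax[1],ax[0])))
o=l[2:]/1000;n=np.array([-ax[1],ax[0]])
a=(Z[:,:2]-o)@ax;b=(Z[:,:2]-o)@n
m=a<-.0;print('loop b',b[a<a.min()+.045].min(),b[a<a.min()+.045].max())
for i in np.arange(-.02,.021,.005):
    k=(abs(b-i)<.0025)&(a<a.min()+.02);print(round(i,3),np.round(a[k],4), np.round((o+ax*a[k].mean()+n*i),4) if k.any() else '')
# high stuff near tab
for v in range(190,280,6):
    print(v,[ '%d,%d,%d'%tuple(1000*P('top',u,v,d[v,u])) for u in range(400,500,14)])
E
```

```text
Traceback (most recent call last):
  File "fit.py", line 25, in fit
    r=minimize(cost,p,method='Nelder-Mead',options=dict(initial_simplex=sx,xatol=1e-4,fatol=1e-3,maxiter=300))
  File "fit.py", line 19, in cost
    e+=((rend(c,p)-r)**2).sum()
         ~~~~^^^^^
  File "fit.py", line 9, in rend
    pts=[proj(cam,[x+c*a-s*b,y+s*a+c*b,z+h]) for a in(-.012,.012) for b in(-.007,.007) for h in(-.017,.017)]
         ~~~~^^^^^^^^^^^^^^^^^^^^^^^^^^^^^^^
  File "h.py", line 8, in proj
    c=camera_params(cam);K=np.array([[c['fx'],0,c['cx']],[0,c['fy'],c['cy']],[0,0,1]])
ValueError: time passes only in moves, steps and waits
```

```bash
sed -i 's/^from rig import \*/from rig import *\nimport functools, rig\ncamera_params=functools.cache(rig.camera_params)/' h.py
cat > a.py <<'E'
from fit import *
t=cv2.imread('pics/top0_raw.png');s=cv2.imread('pics/side0_raw.png');d=np.load('pics/top0.npy')
for I in({'top':t},{'side':s},{'top':t,'side':s}):
    p,f=fit(I,[.447,-.316],R=12);print(list(I),np.round(p[:2],4),np.degrees(p[2]),f)
X=[]
for v in range(80,165):
    for u in range(235,285):
        if d[v,u]>0:
            q=P('top',u,v,d[v,u])
            if .165<q[2]<.2: X.append([u,v,*q,*t[v,u]])
X=np.array(X);w=X[:,5:].min(1)>150
L=X[w];print(len(L),L[:,2:5].min(0),L[:,2:5].max(0))
Z=np.array([ray('top',u,v,.176) for u,v in L[:,:2]])
pt=X[(X[:,2]>.70)];Zs=np.array([ray('top',u,v,.178) for u,v in pt[:,:2]])
l=cv2.fitLine((Zs[:,:2]*1000).astype(np.float32),cv2.DIST_HUBER,0,.01,.01).ravel();print('sleeve',l)
ax=l[:2]*np.sign(l[0]);print('yaw',np.degrees(np.arctan2(ax[1],ax[0])))
o=l[2:]/1000;n=np.array([-ax[1],ax[0]])
a=(Z[:,:2]-o)@ax;b=(Z[:,:2]-o)@n
f=a<a.min()+.045;print('loop b',b[f].min(),b[f].max())
for i in np.arange(-.02,.021,.005):
    k=(abs(b-i)<.0025)&(a<a.min()+.02)
    if k.any():print(round(i,3),np.round(a[k],4), np.round((o+ax*a[k].mean()+n*i),4))
for v in range(200,270,12):
    print(v,[ '%d,%d,%d'%tuple(1000*P('top',u,v,d[v,u])) for u in range(400,500,14)])
E
python3 a.py
```

```text
['top'] [ 0.4476 -0.3207] 15.944208650409962 27.140898346789697
['side'] [ 0.4461 -0.322 ] -2.4641774487175856 23.63343510188389
['top', 'side'] [ 0.4469 -0.3217] -2.764665170247815 53.26268562091503
197 [ 0.63736945 -0.04253207  0.17398913] [0.79497133 0.0051314  0.18438101]
sleeve [ 9.9882442e-01 -4.8474379e-02  7.4615088e+02 -2.3397896e+01]
yaw -2.778466
loop b -0.023721354362874397 0.023887505293819868
-0.02 [-0.0892 -0.089  -0.0917 -0.0916 -0.0943 -0.0941 -0.0968 -0.0966 -0.0993
 -0.0991 -0.1019 -0.1017] [ 0.6498 -0.0387]
-0.015 [-0.0995 -0.1023 -0.1021 -0.105  -0.1048 -0.1046 -0.1075 -0.1073] [ 0.6414 -0.0333]
-0.01 [-0.1028 -0.1026 -0.1024 -0.1053 -0.1052 -0.1077] [ 0.6414 -0.0283]
-0.005 [-0.1032 -0.103  -0.1057 -0.1055] [ 0.6417 -0.0233]
0.0 [-0.1036 -0.1034 -0.1061 -0.1059] [ 0.6415 -0.0183]
0.005 [-0.104  -0.1038 -0.1065 -0.1063] [ 0.6414 -0.0133]
0.01 [-0.1044 -0.1042 -0.1069 -0.1067] [ 0.6412 -0.0083]
0.015 [-0.1022 -0.1047 -0.1046 -0.1073 -0.1071] [ 0.6418 -0.0033]
0.02 [-0.0899 -0.0898 -0.0925 -0.0923 -0.095  -0.0948 -0.0976 -0.0974 -0.1001
 -0.0999 -0.1026 -0.1024 -0.1049] [0.6504 0.0013]
200 ['567,-427,1', '569,-468,0', '570,-510,0', '549,-499,94', '540,-512,135', '535,-533,161', '534,-562,171', '534,-594,177']
212 ['533,-425,0', '535,-466,-1', '535,-507,0', '516,-490,104', '509,-504,143', '506,-529,161', '504,-556,174', '504,-589,177']
224 ['499,-424,-1', '500,-463,0', '501,-504,-1', '485,-489,102', '480,-503,141', '477,-526,160', '476,-554,171', '476,-586,176']
236 ['466,-422,-2', '467,-461,-1', '467,-500,1', '458,-496,83', '453,-508,127', '450,-528,153', '449,-553,167', '448,-585,173']
248 ['433,-419,0', '434,-458,0', '434,-499,-1', '429,-501,69', '425,-516,108', '424,-537,133', '422,-561,152', '422,-592,158']
260 ['400,-417,-1', '401,-456,0', '402,-495,0', '402,-536,-1', '399,-535,70', '397,-557,97', '396,-577,123', '396,-613,124']
```

Run:
```python
from fit import *
np.set_printoptions(linewidth=200)
t=cv2.imread('pics/top0_raw.png');s=cv2.imread('pics/side0_raw.png')
print((redness(t)[226:244,376:396]*10).astype(int));print((redness(s)[128:150,284:300]*10).astype(int))
print(proj('top',[.447,-.32,.148]),proj('side',[.447,-.32,.148]))
```

```text
[[ 0  0  0  0  0  0  0  0  0  0  0  0  0  0  0  0  0  0  0  0]
 [ 0  0  0  0  0  0  0  0  0  0  0  0  0  0  0  0  0  0  0  0]
 [ 0  0  0  0  0  0  0  0  0  0  0  0  0  0  0  0  0  0  0  0]
 [ 0  0  0  0  0  0  0  0  0  0  0  0  0  0  0  0  0  0  0  0]
 [ 0  0  0  0  0  0  1  3  9 10  9  5  2  0  0  0  0  0  0  0]
 [ 0  0  0  0  0  2  4 10 10 10 10 10 10  0  0  0  0  0  0  0]
 [ 0  0  0  0  2  4  4 10 10 10 10 10 10  2  0  0  0  0  0  0]
 [ 2  0  0  1  4  4  5 10 10 10 10 10 10  2  0  0  0  0  0  0]
 [ 2  0  0  1  4  4  5 10 10 10 10 10 10  3  0  0  0  0  0  0]
 [ 2  1  0  1  5  5  4 10 10 10 10 10 10  2  0  0  0  0  0  0]
 [ 1  1  0  2  5  4  4 10 10 10 10 10 10  2  0  0  0  0  0  0]
 [ 1  2  0  2  4  4  5 10 10 10 10 10 10  2  0  0  0  0  0  0]
 [ 1  2  0  2  5  4  5 10 10 10 10 10 10  2  0  0  0  0  0  0]
 [ 1  2  0  2  4  4  4 10 10 10 10 10 10  2  0  0  0  0  0  0]
 [ 1  2  0  3  4  4  5  4  8  9 10 10 10  0  0  0  0  0  0  0]
 [ 2  0  0  0  4  4  5  4  4  3  2  0  0  0  0  0  0  0  0  0]
 [ 0  0  0  0  0  0  0  1  0  0  0  0  0  0  0  0  0  0  0  0]
 [ 0  0  0  0  0  0  0  0  0 
[... 161 characters left out ...]
 0 0 0 0 0 0]
 [0 0 0 0 0 0 0 0 0 0 0 0 0 0 0 0]
 [0 0 0 0 0 1 4 5 4 3 2 1 0 0 0 0]
 [0 0 0 0 0 1 6 9 8 8 7 3 0 0 0 0]
 [0 0 0 0 0 0 4 7 8 8 7 3 0 0 0 0]
 [0 0 0 0 0 0 2 5 6 6 5 1 0 0 0 0]
 [0 0 0 0 0 0 1 5 5 5 5 2 0 0 0 0]
 [0 0 0 0 0 0 2 5 5 5 5 3 0 0 0 0]
 [0 0 0 0 0 1 4 5 5 5 5 3 0 0 0 0]
 [0 0 0 0 0 2 5 5 5 5 5 3 0 0 0 0]
 [0 0 0 0 0 1 4 5 5 5 4 2 0 0 0 0]
 [0 0 0 0 0 0 1 2 3 3 3 1 0 0 0 0]
 [0 0 0 0 0 0 0 0 0 0 0 0 0 0 0 0]
 [0 0 0 0 0 0 0 0 0 0 0 0 0 0 0 0]
 [0 0 0 0 0 0 0 0 0 0 0 0 0 0 0 0]
 [0 0 0 0 0 0 0 0 0 0 0 0 0 0 0 0]
 [0 0 0 0 0 0 0 0 0 0 0 0 0 0 0 0]
 [0 0 0 0 0 0 0 0 0 0 0 0 0 0 0 0]
 [0 0 0 0 0 0 0 0 0 0 0 0 0 0 0 0]]
[383.56838744 235.82312816] [292.17072638 137.67871446]
```

```bash
sed -i 's#-20)/100#-12)/40#' fit.py
cat > b.py <<'E'
from fit import *
t=cv2.imread('pics/top0_raw.png');s=cv2.imread('pics/side0_raw.png')
for I in({'top':t},{'side':s},{'top':t,'side':s}):
    p,f=fit(I,[.447,-.32],R=9);print(list(I),np.round(p[:2],4),np.degrees(p[2]),f)
# top face only
r=np.clip((redness(t)*0+ (t[...,2].astype(float)-t[...,1]-75)/50),0,1)[226:244,378:394]
m=cv2.resize((r*255).astype(np.uint8),None,fx=8,fy=8,interpolation=cv2.INTER_CUBIC)>128
c=max(cv2.findContours(m.astype(np.uint8),0,1)[0],key=cv2.contourArea)[:,0]/8.+[378-.44,226-.44]
G=np.array([ray('top',u,v,.165) for u,v in c])[:,:2]*1000
print(cv2.minAreaRect(G.astype(np.float32)))
E
python3 b.py
```

```text
['top'] [ 0.4473 -0.3208] -8.283237826837407 16.282749663590927
['side'] [ 0.4464 -0.3218] -1.894164681236001 3.444358660130719
['top', 'side'] [ 0.447  -0.3207] -1.7777830916385213 21.095082179930795
((446.8142395019531, -318.2908020019531), (13.686555862426758, 24.821474075317383), 86.84989929199219)
```

Emit:
apply_moves --rows '[{"x":-155,"y":-134,"z":-78,"rz":-1},{"x":-309,"y":-268,"z":-78,"rz":-2},{"x":-309,"y":-268,"z":-78,"rz":-2},{"x":-309,"y":-268,"z":-78,"rz":-2},{"x":-309,"y":-268,"z":-78,"rz":-2},{"x":-309,"y":-268,"z":-78,"rz":-2},{"x":-309,"y":-268,"z":-78,"rz":-2},{"x":-521,"y":-798,"z":-78,"rz":-2},{"x":-521,"y":-798,"z":-78,"rz":-2},{"x":-521,"y":-798,"z":-78,"rz":-2}]'

```text
validation failed for argument at $.ro...
```

```bash
cat > st.py <<'E'
from h import *
import sys
s=read_state();R=np.array(s['tcp_rot']);p=np.array(s['position'])
print(round(s['time_s'],2),np.round(p*1000,1),'yawY',round(np.degrees(np.arctan2(R[1,1],R[0,1])),2),'tilt',np.round(R[:,2],3),'F',np.round(s['force'],2),'M',np.round(s['moment'],2),'open',s['opening'],s['grasp_force'],'q',np.round(s['joint_positions'],0))
print('toolx',np.round(R[:,0],3),'tooly',np.round(R[:,1],3))
if len(sys.argv)>3: print('tool delta mm',np.round(R.T@(np.array(sys.argv[1:4],float)-p*1000),1))
E
python3 st.py 447 -319 220
```

```text
0.1 [183.1 596.9 221.4] yawY 72.94 tilt [-0.001 -0.002 -1.   ] F [ 0.51 -0.46  0.33] M [-0.    0.01  0.02] open 0.9975437765145709 0.0 q [ 63.  30.  82.  -0.  68. -10.]
toolx [-0.956  0.293  0.   ] tooly [ 0.293  0.956 -0.002]
tool delta mm [-521.1 -798.1    2.7]
```

Emit:
apply_moves --rows '[{"x":-155,"y":-134,"z":-78,"rx":0,"ry":0,"rz":-1,"claw":0},{"x":-309,"y":-268,"z":-78,"rx":0,"ry":0,"rz":-2,"claw":0},{"x":-309,"y":-268,"z":-78,"rx":0,"ry":0,"rz":-2,"claw":0},{"x":-309,"y":-268,"z":-78,"rx":0,"ry":0,"rz":-2,"claw":0},{"x":-309,"y":-268,"z":-78,"rx":0,"ry":0,"rz":-2,"claw":0},{"x":-309,"y":-268,"z":-78,"rx":0,"ry":0,"rz":-2,"claw":0},{"x":-309,"y":-268,"z":-78,"rx":0,"ry":0,"rz":-2,"claw":0},{"x":-521,"y":-798,"z":-78,"rx":0,"ry":0,"rz":-2,"claw":0},{"x":-521,"y":-798,"z":-78,"rx":0,"ry":0,"rz":-2,"claw":0},{"x":-521,"y":-798,"z":-78,"rx":0,"ry":0,"rz":-2,"claw":0}]'

```text
time_s: 1.35
position: [0.4153, 0.0619, 0.3001]
tcp_rot: [[-0.996, 0.088, 0.0], [0.088, 0.996, -0.0], [-0.0, 0.0, -1.0]]
force: [0.6, 0.1, 0.1]
opening: 0.995
grasp_force: 0.0
```

```bash
python3 st.py 447 -319 220
```

```text
1.35 [415.3  61.9 300.1] yawY 84.96 tilt [ 0. -0. -1.] F [0.6  0.13 0.1 ] M [ 0.01 -0.05  0.03] open 0.9954212615405736 0.0 q [ -7.   8. 104.   0.  68. -92.]
toolx [-0.996  0.088 -0.   ] tooly [0.088 0.996 0.   ]
tool delta mm [ -65.  -376.7   80.1]
```

Emit:
apply_moves --rows '[{"x":-65,"y":-377,"z":0,"rx":0,"ry":0,"rz":0,"claw":100},{"x":-65,"y":-377,"z":0,"rx":0,"ry":0,"rz":0,"claw":100},{"x":-65,"y":-377,"z":0,"rx":0,"ry":0,"rz":0,"claw":100},{"x":-65,"y":-377,"z":0,"rx":0,"ry":0,"rz":0,"claw":100},{"x":-65,"y":-377,"z":0,"rx":0,"ry":0,"rz":0,"claw":100},{"x":-65,"y":-377,"z":0,"rx":0,"ry":0,"rz":0,"claw":100},{"x":-65,"y":-377,"z":0,"rx":0,"ry":0,"rz":0,"claw":100},{"x":-65,"y":-377,"z":0,"rx":0,"ry":0,"rz":0,"claw":100},{"x":-65,"y":-377,"z":80,"rx":0,"ry":0,"rz":0,"claw":100},{"x":-65,"y":-377,"z":80,"rx":0,"ry":0,"rz":0,"claw":100}]'

```text
time_s: 2.6
position: [0.4451, -0.313, 0.2172]
tcp_rot: [[-0.996, 0.086, -0.005], [0.086, 0.996, 0.006], [0.006, 0.006, -1.0]]
force: [1.4, 0.3, 0.2]
opening: 0.603
grasp_force: 0.0
```

```bash
python3 st.py 447 -319 156
```

```text
2.6 [ 445.1 -313.   217.2] yawY 85.05 tilt [-0.005  0.006 -1.   ] F [1.4  0.31 0.21] M [-0.   -0.02 -0.05] open 0.6034083681045675 0.0 q [ -47.   25.   94.    0.   62. -132.]
toolx [-0.996  0.086  0.006] tooly [0.086 0.996 0.006]
tool delta mm [-2.8 -6.1 61.1]
```

Emit:
apply_moves --rows '[{"x":0,"y":0,"z":0,"rx":0,"ry":0,"rz":0,"claw":100},{"x":0,"y":0,"z":0,"rx":0,"ry":0,"rz":0,"claw":100}]'

```text
time_s: 2.85
position: [0.4478, -0.3169, 0.2215]
tcp_rot: [[-0.996, 0.087, 0.001], [0.087, 0.996, -0.001], [-0.001, -0.001, -1.0]]
force: [-0.1, -0.7, 0.3]
opening: 0.612
grasp_force: 0.0
```

```bash
python3 st.py 447 -319 156
```

```text
2.85 [ 447.8 -316.9  221.5] yawY 85.02 tilt [ 0.001 -0.001 -1.   ] F [-0.11 -0.69  0.3 ] M [ 0.02 -0.06 -0.02] open 0.6119066834176137 0.0 q [ -47.   24.   93.    0.   62. -132.]
toolx [-0.996  0.087 -0.001] tooly [ 0.087  0.996 -0.001]
tool delta mm [ 0.7 -2.1 65.5]
```

Emit:
apply_moves --rows '[{"x":0.5,"y":-2,"z":22,"rx":0,"ry":0,"rz":0,"claw":100},{"x":0.5,"y":-2,"z":44,"rx":0,"ry":0,"rz":0,"claw":100},{"x":0.5,"y":-2,"z":65,"rx":0,"ry":0,"rz":0,"claw":100},{"x":0.5,"y":-2,"z":65,"rx":0,"ry":0,"rz":0,"claw":100},{"x":0.5,"y":-2,"z":65,"rx":0,"ry":0,"rz":0,"claw":100}]'

```text
time_s: 3.48
position: [0.4473, -0.3201, 0.1568]
tcp_rot: [[-0.996, 0.088, 0.002], [0.088, 0.996, -0.002], [-0.002, -0.002, -1.0]]
force: [0.2, -0.1, 0.1]
opening: 0.611
grasp_force: 0.0
```

```bash
python3 st.py 447 -319 156
python3 - <<'E'
from h import *
t,_=snap('top','t1');s,_=snap('side','s1')
f=lambda a,u,v:cv2.resize(a[v-30:v+30,u-40:u+40,::-1],(400,300),interpolation=cv2.INTER_CUBIC)
cv2.imwrite('pics/v1.png',np.hstack([f(t,384,236),f(s,292,137)]))
E
```

```text
3.48 [ 447.3 -320.1  156.8] yawY 84.96 tilt [ 0.002 -0.002 -1.   ] F [ 0.19 -0.12  0.14] M [0.01 0.03 0.04] open 0.6110264479529903 0.0 q [ -47.   29.   97.    0.   54. -132.]
toolx [-0.996  0.088 -0.002] tooly [ 0.088  0.996 -0.002]
tool delta mm [0.4 1.  0.8]
```

View pics/v1.png

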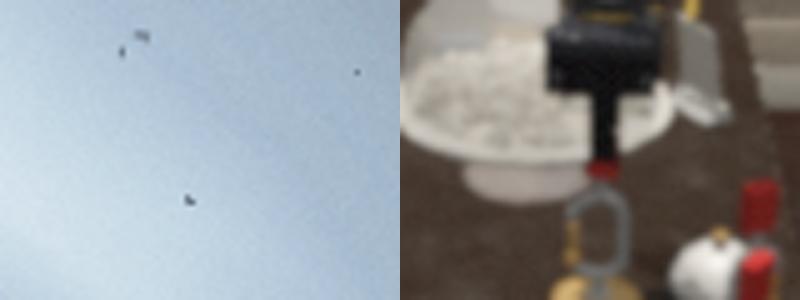

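The side view shows the finger in front of the tab and centred on it, with the tab's lower end just visible at (602,170). I'll close the gripper.

Emit:
apply_moves --rows '[{"x":0,"y":0,"z":0,"rx":0,"ry":0,"rz":0,"claw":150},{"x":0,"y":0,"z":0,"rx":0,"ry":0,"rz":0,"claw":180},{"x":0,"y":0,"z":0,"rx":0,"ry":0,"rz":0,"claw":195},{"x":0,"y":0,"z":0,"rx":0,"ry":0,"rz":0,"claw":210},{"x":0,"y":0,"z":0,"rx":0,"ry":0,"rz":0,"claw":255},{"x":0,"y":0,"z":0,"rx":0,"ry":0,"rz":0,"claw":255},{"x":0,"y":0,"z":0,"rx":0,"ry":0,"rz":0,"claw":255},{"x":0,"y":0,"z":0,"rx":0,"ry":0,"rz":0,"claw":255}]'

```text
time_s: 4.58
position: [0.4464, -0.3194, 0.1552]
tcp_rot: [[-0.996, 0.088, -0.0], [0.088, 0.996, 0.0], [0.0, 0.0, -1.0]]
force: [0.3, -0.1, -0.1]
opening: 0.154
grasp_force: 29.9
```

```bash
python3 st.py 447 -319 300
```

```text
4.58 [ 446.4 -319.4  155.2] yawY 84.94 tilt [-0.  0. -1.] F [ 0.31 -0.05 -0.13] M [ 0.03 -0.1   0.06] open 0.15372201041752806 29.905972480773926 q [ -47.   30.   97.    0.   54. -132.]
toolx [-0.996  0.088  0.   ] tooly [0.088 0.996 0.   ]
tool delta mm [  -0.6    0.5 -144.8]
```

Emit:
apply_moves --rows '[{"x":0,"y":0,"z":-10,"rx":0,"ry":0,"rz":0,"claw":255},{"x":0,"y":0,"z":-30,"rx":0,"ry":0,"rz":0,"claw":255},{"x":0,"y":0,"z":-60,"rx":0,"ry":0,"rz":0,"claw":255},{"x":0,"y":0,"z":-85,"rx":0,"ry":0,"rz":0,"claw":255},{"x":0,"y":0,"z":-89,"rx":0,"ry":0,"rz":-0.4,"claw":255},{"x":0,"y":0,"z":-89,"rx":0,"ry":0,"rz":-0.4,"claw":255},{"x":0,"y":0,"z":-89,"rx":0,"ry":0,"rz":-0.4,"claw":255}]'

```text
time_s: 5.45
position: [0.446, -0.3191, 0.244]
tcp_rot: [[-0.999, 0.047, -0.001], [0.047, 0.999, 0.001], [0.001, 0.001, -1.0]]
force: [-0.5, 1.2, -2.3]
opening: 0.157
grasp_force: 29.9
```

```bash
python3 st.py 596 -16 243
```

```text
5.45 [ 446.  -319.1  244. ] yawY 87.3 tilt [-0.001  0.001 -1.   ] F [-0.46  1.2  -2.28] M [ 0.02 -0.01 -0.  ] open 0.15681779031515283 29.90487366914749 q [ -47.   23.   92.   -0.   66. -135.]
toolx [-0.999  0.047  0.001] tooly [0.047 0.999 0.001]
tool delta mm [-135.5  309.9    1.1]
```

Emit:
apply_moves --rows '[{"x":-6,"y":14,"z":1,"rx":0,"ry":0,"rz":0,"claw":255},{"x":-22,"y":50,"z":1,"rx":0,"ry":0,"rz":0,"claw":255},{"x":-42,"y":96,"z":1,"rx":0,"ry":0,"rz":0,"claw":255},{"x":-65,"y":150,"z":1,"rx":0,"ry":0,"rz":0,"claw":255},{"x":-88,"y":204,"z":1,"rx":0,"ry":0,"rz":0,"claw":255},{"x":-108,"y":250,"z":1,"rx":0,"ry":0,"rz":0,"claw":255},{"x":-124,"y":286,"z":1,"rx":0,"ry":0,"rz":0,"claw":255},{"x":-133,"y":306,"z":1,"rx":0,"ry":0,"rz":0,"claw":255},{"x":-135,"y":310,"z":1,"rx":0,"ry":0,"rz":0,"claw":255},{"x":-135,"y":310,"z":1,"rx":0,"ry":0,"rz":0,"claw":255}]'

```text
time_s: 6.7
position: [0.5952, -0.0168, 0.243]
tcp_rot: [[-0.999, 0.047, -0.001], [0.047, 0.999, -0.001], [0.001, -0.001, -1.0]]
force: [0.2, 0.9, -2.2]
opening: 0.157
grasp_force: 29.9
```

```bash
python3 - <<'E'
from h import *
t,_=snap('top','t2');s,_=snap('side','s2')
u,v=np.round(proj('side',[.63,-.02,.19])).astype(int)
a=s[v-36:v+36,u-48:u+48,::-1]
cv2.imwrite('pics/v2.png',cv2.resize(a,(800,600),interpolation=cv2.INTER_CUBIC));print(u-48,v-36)
for X in([.6415,-.0183,.175],[.5966,-.0161,.235],[.6156,-.017,.175]):print(proj('side',X),(proj('side',X)-[u-48,v-36])*8.333)
E
python3 st.py 596 -16 243
```

```text
182 133
[226.3162108  173.42836474] [369.28698456 336.88956336]
[241.2699869  155.00806863] [493.89680084 183.39323591]
[235.37603649 173.76214667] [444.78251204 339.67096824]
6.8 [595.1 -17.4 243.1] yawY 87.24 tilt [-0.001 -0.    -1.   ] F [ 0.08 -0.73 -2.24] M [ 0.03 -0.04  0.03] open 0.15586208519521122 29.904695749282837 q [ -12.   27.   85.   -0.   68. -100.]
toolx [-0.999  0.048  0.001] tooly [ 0.048  0.999 -0.001]
tool delta mm [-0.8  1.4  0.1]
```

View pics/v2.png

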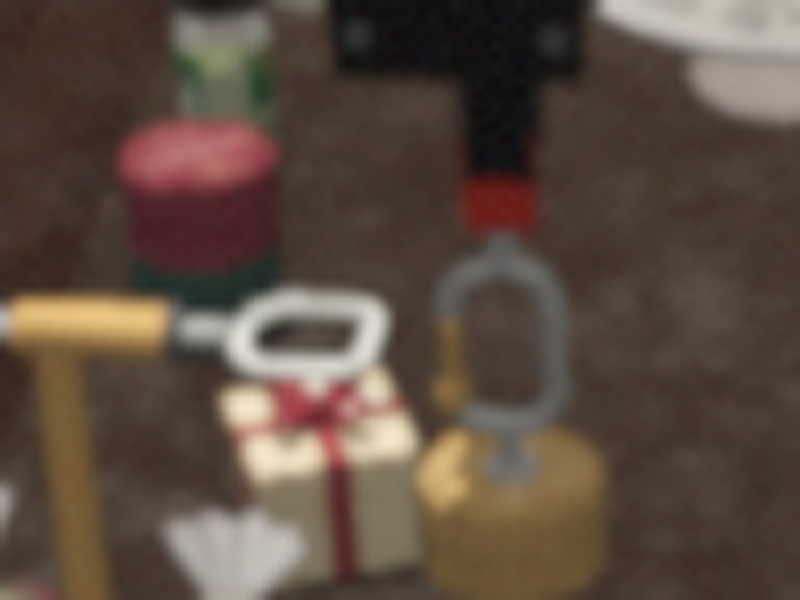

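The side crop shows the hook hanging straight. The gate is at (452,340), level with the front bar at about (373,337), and the gift box is behind and untouched. I'll approach the bar slowly.

Emit:
apply_moves --rows '[{"x":-4,"y":1,"z":0,"rx":0,"ry":0,"rz":0,"claw":255},{"x":-8,"y":1,"z":0,"rx":0,"ry":0,"rz":0,"claw":255},{"x":-12,"y":1,"z":0,"rx":0,"ry":0,"rz":0,"claw":255},{"x":-15,"y":1,"z":0,"rx":0,"ry":0,"rz":0,"claw":255},{"x":-17,"y":1,"z":0,"rx":0,"ry":0,"rz":0,"claw":255},{"x":-17,"y":1,"z":0,"rx":0,"ry":0,"rz":0,"claw":255}]'

```text
time_s: 7.55
position: [0.6128, -0.0158, 0.2432]
tcp_rot: [[-0.999, 0.046, -0.0], [0.046, 0.999, 0.0], [0.0, -0.0, -1.0]]
force: [0.8, 0.6, -1.5]
opening: 0.155
grasp_force: 29.9
```

Emit:
apply_moves --rows '[{"x":-1,"y":0,"z":0,"rx":0,"ry":0,"rz":0,"claw":255},{"x":-2,"y":0,"z":0,"rx":0,"ry":0,"rz":0,"claw":255},{"x":-2,"y":0,"z":0,"rx":0,"ry":0,"rz":0,"claw":255}]'

```text
time_s: 7.92
position: [0.6147, -0.0159, 0.2433]
tcp_rot: [[-0.999, 0.046, 0.0], [0.046, 0.999, -0.0], [-0.0, -0.0, -1.0]]
force: [0.5, -1.0, -2.5]
opening: 0.152
grasp_force: 29.9
```

Emit:
apply_moves --rows '[{"x":-1,"y":0,"z":0,"rx":0,"ry":0,"rz":0,"claw":255},{"x":-2,"y":0,"z":0,"rx":0,"ry":0,"rz":0,"claw":255},{"x":-2,"y":0,"z":0,"rx":0,"ry":0,"rz":0,"claw":255}]'

```text
time_s: 8.3
position: [0.6166, -0.016, 0.2432]
tcp_rot: [[-0.999, 0.046, -0.0], [0.046, 0.999, 0.0], [0.0, 0.0, -1.0]]
force: [-0.0, 0.1, -2.2]
opening: 0.156
grasp_force: 29.9
```

Emit:
apply_moves --rows '[{"x":-1,"y":0,"z":0,"rx":0,"ry":0,"rz":0,"claw":255},{"x":-2,"y":0,"z":0,"rx":0,"ry":0,"rz":0,"claw":255},{"x":-2,"y":0,"z":0,"rx":0,"ry":0,"rz":0,"claw":255}]'

```text
time_s: 8.68
position: [0.6179, -0.016, 0.243]
tcp_rot: [[-0.999, 0.046, -0.002], [0.046, 0.999, 0.0], [0.002, 0.0, -1.0]]
force: [-2.1, -0.5, -0.6]
opening: 0.157
grasp_force: 29.9
```

Emit:
apply_moves --rows '[{"x":-1,"y":0,"z":0,"rx":0,"ry":0,"rz":0,"claw":255},{"x":-2,"y":0,"z":0,"rx":0,"ry":0,"rz":0,"claw":255},{"x":-2,"y":0,"z":0,"rx":0,"ry":0,"rz":0,"claw":255}]'

```text
time_s: 9.05
position: [0.6203, -0.0162, 0.243]
tcp_rot: [[-0.999, 0.046, -0.001], [0.046, 0.999, 0.0], [0.001, 0.0, -1.0]]
force: [-3.9, -0.3, -0.7]
opening: 0.157
grasp_force: 29.9
```

Emit:
apply_moves --rows '[{"x":-1,"y":0,"z":0,"rx":0,"ry":0,"rz":0,"claw":255},{"x":-2,"y":0,"z":0,"rx":0,"ry":0,"rz":0,"claw":255},{"x":-2,"y":0,"z":0,"rx":0,"ry":0,"rz":0,"claw":255}]'

```text
time_s: 9.43
position: [0.6226, -0.0162, 0.2432]
tcp_rot: [[-0.999, 0.046, -0.0], [0.046, 0.999, 0.0], [0.0, 0.0, -1.0]]
force: [-3.7, 0.1, -0.9]
opening: 0.16
grasp_force: 30.0
```

```bash
python3 - <<'E'
from h import *
s,_=snap('side','s3')
cv2.imwrite('pics/v3.png',cv2.resize(s[133:205,182:278,::-1],(800,600),interpolation=cv2.INTER_CUBIC))
E
python3 st.py
```

```text
9.47 [622.6 -16.2 243.2] yawY 87.34 tilt [-0.  0. -1.] F [-3.78  1.38 -0.93] M [0.12 0.89 0.  ] open 0.15890164928941097 29.99231368303299 q [-12.  29.  81.   0.  70. -99.]
toolx [-0.999  0.046  0.   ] tooly [0.046 0.999 0.   ]
```

View pics/v3.png

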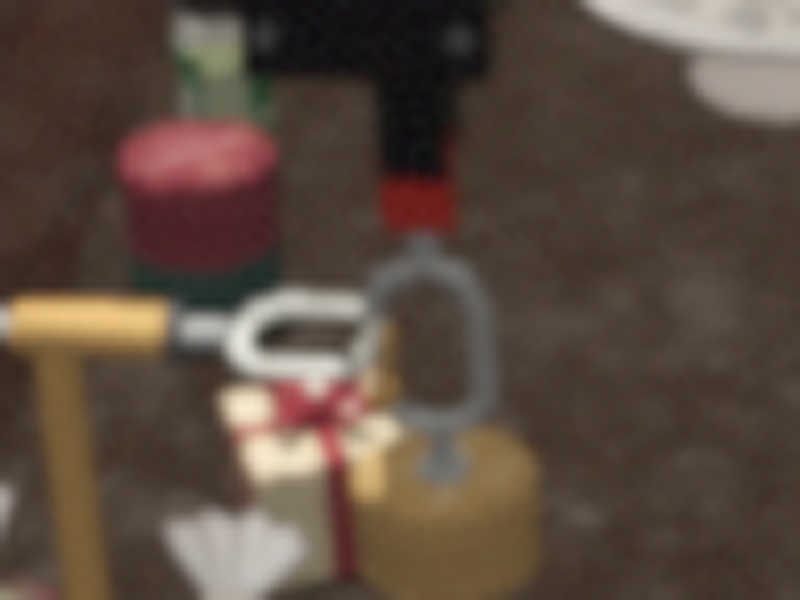

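The side crop shows the bar pressing on the gate at (385,340). The tin has lagged to (450,500) against the tab at (420,205), so the hook is tilted about 3°. I'll pitch it back while pushing.

Emit:
apply_moves --rows '[{"x":0,"y":0,"z":0,"rx":0,"ry":-0.2,"rz":0,"claw":255},{"x":0,"y":0,"z":0,"rx":0,"ry":-0.4,"rz":0,"claw":255},{"x":0,"y":0,"z":0,"rx":0,"ry":-0.6,"rz":0,"claw":255},{"x":0,"y":0,"z":0,"rx":0,"ry":-0.6,"rz":0,"claw":255}]'

```text
time_s: 9.98
position: [0.6221, -0.0162, 0.2433]
tcp_rot: [[-0.997, 0.047, 0.063], [0.046, 0.999, -0.003], [-0.063, 0.0, -0.998]]
force: [-3.4, -0.2, -2.0]
opening: 0.156
grasp_force: 30.0
```

```bash
cat > look.py <<'E'
from h import *
import sys
n=sys.argv[1];s,_=snap('side',n)
cv2.imwrite(f'pics/{n}v.png',cv2.resize(s[133:205,182:278,::-1],(800,600),interpolation=cv2.INTER_CUBIC))
E
python3 look.py s4; python3 st.py
python3 - <<'E'
import cv2,numpy as np
# tab mid-column vs tin mid-column in raw px for s2..s4
for n in('s2','s3','s4'):
    a=cv2.imread(f'pics/{n}_raw.png').astype(float)
    t=np.clip(a[154:161,222:250,2]-a[154:161,222:250,1]-40,0,60);print(n,'tab u',(t*np.arange(222,250)).sum()/t.sum(),end=' ')
    k=a[193:200,215:262];m=np.clip(k[...,2]-k[...,0]-45,0,30);print('tin rows',[(np.nonzero(r>8)[0].min()+215,np.nonzero(r>8)[0].max()+215) for r in m[::2]])
E
```

```text
10.03 [622.3 -16.3 243.2] yawY 87.33 tilt [ 0.063 -0.003 -0.998] F [-2.5   0.13 -2.49] M [0.22 0.92 0.01] open 0.1536909437098241 29.999010264873505 q [ -12.   27.   84.    1.   65. -100.]
toolx [-0.997  0.046 -0.063] tooly [0.047 0.999 0.   ]
s2 tab u 241.37685250529287 tin rows [(np.int64(233), np.int64(252)), (np.int64(234), np.int64(249)), (np.int64(238), np.int64(248)), (np.int64(243), np.int64(248))]
s3 tab u 231.68770764119603 tin rows [(np.int64(224), np.int64(244)), (np.int64(227), np.int64(243)), (np.int64(228), np.int64(242)), (np.int64(231), np.int64(242))]
s4 tab u 232.06939625260236 tin rows [(np.int64(225), np.int64(244)), (np.int64(227), np.int64(244)), (np.int64(229), np.int64(241)), (np.int64(230), np.int64(236))]
```

The pads slip in pitch at about 0.2 N m, so this grip can't carry the gate load. I'll back off, set the tin down level and regrip across the tab's 24 mm faces, where the pads resist pitch by geometry.

Emit:
apply_moves --rows '[{"x":6,"y":0,"z":0,"rx":0,"ry":0,"rz":0,"claw":255},{"x":14,"y":0,"z":0,"rx":0,"ry":0,"rz":0,"claw":255},{"x":26,"y":0,"z":0,"rx":0,"ry":0,"rz":0,"claw":255},{"x":50,"y":-8,"z":0,"rx":0,"ry":-0.2,"rz":0,"claw":255},{"x":80,"y":-18,"z":0,"rx":0,"ry":-0.3,"rz":0,"claw":255},{"x":105,"y":-26,"z":0,"rx":0,"ry":-0.3,"rz":0,"claw":255},{"x":115,"y":-30,"z":0,"rx":0,"ry":-0.3,"rz":0,"claw":255},{"x":115,"y":-30,"z":0,"rx":0,"ry":-0.3,"rz":0,"claw":255},{"x":115,"y":-30,"z":0,"rx":0,"ry":-0.3,"rz":0,"claw":255}]'

```text
time_s: 11.15
position: [0.5081, -0.0412, 0.2365]
tcp_rot: [[-0.994, 0.046, 0.096], [0.046, 0.999, -0.005], [-0.096, -0.0, -0.995]]
force: [0.8, 0.1, -1.3]
opening: 0.157
grasp_force: 30.0
```

```bash
python3 - <<'E'
from h import *
s,_=snap('side','s5')
u,v=np.round(proj('side',[.5,-.05,.17])).astype(int)
cv2.imwrite('pics/v5.png',cv2.resize(s[v-36:v+36,u-48:u+48,::-1],(800,600),interpolation=cv2.INTER_CUBIC))
E
python3 st.py 505 -52 175
```

```text
11.2 [508.  -41.1 236.4] yawY 87.35 tilt [ 0.096 -0.005 -0.995] F [-0.63 -0.36 -3.26] M [0.02 0.1  0.03] open 0.15402565557815462 29.996730387210846 q [ -18.   18.  101.    2.   55. -106.]
toolx [-0.994  0.046 -0.096] tooly [ 0.046  0.999 -0.   ]
tool delta mm [  8.4 -11.   60.9]
```

View pics/v5.png

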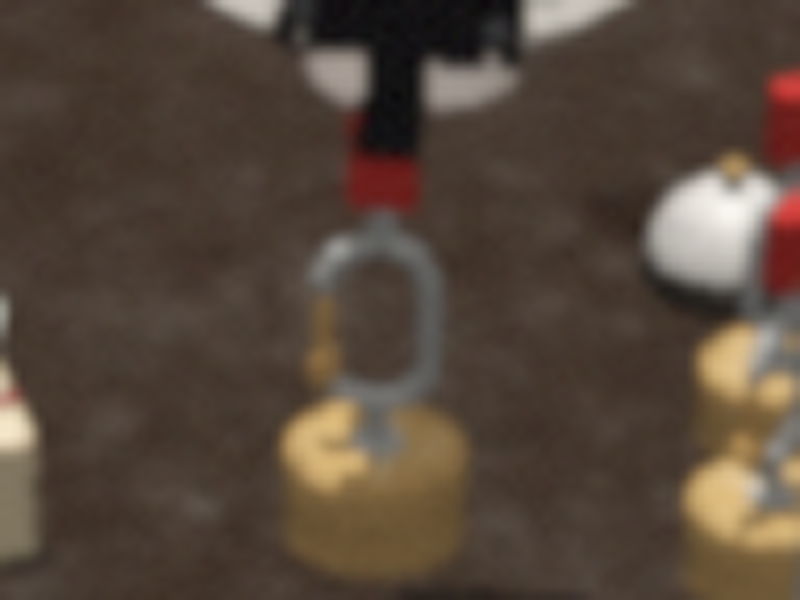

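The side crop shows the hook upright, with the tab at (385,180) and the tin at (375,500) level. I'll lower it to the counter at about (0.505,-0.042).

Emit:
apply_moves --rows '[{"x":2,"y":0,"z":20,"rx":0,"ry":0,"rz":0,"claw":255},{"x":4.8,"y":0,"z":50,"rx":0,"ry":0,"rz":0,"claw":255},{"x":6.7,"y":0,"z":70,"rx":0,"ry":0,"rz":0,"claw":255},{"x":7.3,"y":0,"z":76,"rx":0,"ry":0,"rz":0,"claw":255},{"x":7.6,"y":0,"z":78.5,"rx":0,"ry":0,"rz":0,"claw":255},{"x":7.6,"y":0,"z":78.5,"rx":0,"ry":0,"rz":0,"claw":255},{"x":7.6,"y":0,"z":78.5,"rx":0,"ry":0,"rz":0,"claw":255}]'

```text
time_s: 12.08
position: [0.5071, -0.0411, 0.1579]
tcp_rot: [[-0.994, 0.046, 0.096], [0.046, 0.999, -0.005], [-0.096, -0.0, -0.995]]
force: [-0.4, 0.0, -2.2]
opening: 0.157
grasp_force: 30.0
```

```bash
python3 st.py 508 -41 155.5
```

```text
12.07 [507.1 -41.1 157.9] yawY 87.34 tilt [ 0.096 -0.005 -0.995] F [-0.38  0.05 -2.19] M [ 0.05  0.1  -0.05] open 0.15673455604433875 29.996739327907562 q [ -18.   25.  106.    2.   43. -107.]
toolx [-0.994  0.046 -0.096] tooly [ 0.046  0.999 -0.   ]
tool delta mm [-0.7  0.1  2.5]
```

Still hanging. I'll lower 2.5 mm more and release, then raise, level, and turn 90°.

Emit:
apply_moves --rows '[{"x":0.1,"y":0,"z":1.5,"rx":0,"ry":0,"rz":0,"claw":255},{"x":0.2,"y":0,"z":2.5,"rx":0,"ry":0,"rz":0,"claw":255},{"x":0.2,"y":0,"z":2.5,"rx":0,"ry":0,"rz":0,"claw":255},{"x":0.2,"y":0,"z":2.5,"rx":0,"ry":0,"rz":0,"claw":255}]'

```text
time_s: 12.58
position: [0.5073, -0.0412, 0.1553]
tcp_rot: [[-0.994, 0.047, 0.096], [0.046, 0.999, -0.005], [-0.096, -0.0, -0.995]]
force: [0.5, 1.2, 3.8]
opening: 0.155
grasp_force: 30.0
```

```bash
python3 st.py
```

```text
12.57 [507.3 -41.2 155.3] yawY 87.33 tilt [ 0.096 -0.005 -0.995] F [0.54 1.18 3.79] M [ 0.08 -0.04  0.03] open 0.15499580611039893 30.00419855117798 q [ -18.   25.  107.    2.   43. -107.]
toolx [-0.994  0.046 -0.096] tooly [ 0.047  0.999 -0.   ]
```

Emit:
apply_moves --rows '[{"x":0,"y":0,"z":0,"rx":0,"ry":0,"rz":0,"claw":200},{"x":0,"y":0,"z":0,"rx":0,"ry":0,"rz":0,"claw":180},{"x":0,"y":0,"z":0,"rx":0,"ry":0,"rz":0,"claw":120},{"x":0,"y":0,"z":0,"rx":0,"ry":0,"rz":0,"claw":100},{"x":-2,"y":0,"z":-20,"rx":0,"ry":0,"rz":0,"claw":60},{"x":-4.5,"y":0,"z":-47,"rx":0,"ry":0,"rz":0,"claw":60},{"x":-6.7,"y":0,"z":-70,"rx":0,"ry":0,"rz":0,"claw":60},{"x":-6.7,"y":0,"z":-70,"rx":0,"ry":0.92,"rz":0,"claw":60},{"x":-6.7,"y":0,"z":-70,"rx":0,"ry":0.92,"rz":0,"claw":60}]'

```text
time_s: 13.7
position: [0.5081, -0.0413, 0.2253]
tcp_rot: [[-0.999, 0.046, 0.0], [0.046, 0.999, -0.001], [-0.001, -0.001, -1.0]]
force: [-0.6, 0.2, 0.9]
opening: 0.76
grasp_force: 0.0
```

Emit:
apply_moves --rows '[{"x":0,"y":0,"z":0,"rx":0,"ry":0,"rz":1.7,"claw":60},{"x":0,"y":0,"z":0,"rx":0,"ry":0,"rz":3.4,"claw":60},{"x":0,"y":0,"z":0,"rx":0,"ry":0,"rz":5.1,"claw":60},{"x":0,"y":0,"z":0,"rx":0,"ry":0,"rz":6.8,"claw":60},{"x":0,"y":0,"z":0,"rx":0,"ry":0,"rz":8.5,"claw":60},{"x":0,"y":0,"z":0,"rx":0,"ry":0,"rz":10.2,"claw":60},{"x":0,"y":0,"z":0,"rx":0,"ry":0,"rz":11.9,"claw":60},{"x":0,"y":0,"z":0,"rx":0,"ry":0,"rz":13.6,"claw":60},{"x":0,"y":0,"z":0,"rx":0,"ry":0,"rz":15,"claw":60},{"x":0,"y":0,"z":0,"rx":0,"ry":0,"rz":15,"claw":60}]'

```text
time_s: 14.95
position: [0.5056, -0.0407, 0.2243]
tcp_rot: [[0.045, 0.999, -0.003], [0.999, -0.045, 0.001], [0.001, -0.003, -1.0]]
force: [-0.4, 0.9, -1.0]
opening: 0.768
grasp_force: 0.0
```

```bash
python3 - <<'E'
from fit import *
s,_=snap('side','s6');t,_=snap('top','t6')
u,v=np.round(proj('side',[.5,-.05,.13])).astype(int)
w=np.round(proj('top',[.508,-.041,.165])).astype(int)
f=lambda a,u,v:cv2.resize(a[v-40:v+40,u-26:u+27,::-1],(400,600),interpolation=cv2.INTER_CUBIC)
cv2.imwrite('pics/v6.png',np.hstack([f(s,u,v),f(t,*w)]))
p,c=fit({'side':s[:,:,::-1]},[.508,-.041],R=9);print(np.round(p,4),np.degrees(p[2]),c)
E
python3 st.py 508 -41.5 155
```

```text
[ 0.5098 -0.0449  0.345 ] 19.76605189582437 1.8870379181084196
15.05 [506.  -40.8 224.6] yawY -2.53 tilt [-0.003  0.    -1.   ] F [0.37 0.03 0.3 ] M [-0.11  0.08  0.03] open 0.760549980445065 0.0 q [-17.  21.  98.  -0.  61. -15.]
toolx [0.044 0.999 0.   ] tooly [ 0.999 -0.044 -0.003]
tool delta mm [-0.6  2.2 69.6]
```

View pics/v6.png

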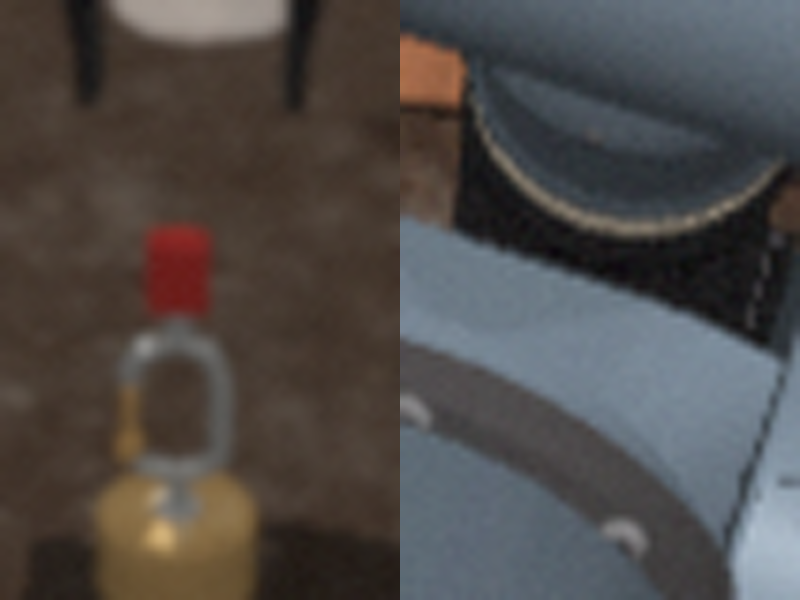

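The left half shows the tin upright with the tab at crop (180,270), between the fingers at x 85 and 297. The gripper needs to move about 3 mm in +x. The top view is blocked by the arm.

Emit:
apply_moves --rows '[{"x":-0.5,"y":3,"z":20,"rx":0,"ry":0,"rz":0,"claw":60},{"x":-0.5,"y":3,"z":45,"rx":0,"ry":0,"rz":0,"claw":60},{"x":-0.5,"y":3,"z":65,"rx":0,"ry":0,"rz":0,"claw":80},{"x":-0.5,"y":3,"z":69.5,"rx":0,"ry":0,"rz":0,"claw":100},{"x":-0.5,"y":3,"z":69.5,"rx":0,"ry":0,"rz":0,"claw":130},{"x":-0.5,"y":3,"z":69.5,"rx":0,"ry":0,"rz":0,"claw":150},{"x":-0.5,"y":3,"z":69.5,"rx":0,"ry":0,"rz":0,"claw":170},{"x":-0.5,"y":3,"z":69.5,"rx":0,"ry":0,"rz":0,"claw":190},{"x":-0.5,"y":3,"z":69.5,"rx":0,"ry":0,"rz":0,"claw":255},{"x":-0.5,"y":3,"z":69.5,"rx":0,"ry":0,"rz":0,"claw":255}]'

```text
time_s: 16.3
position: [0.5098, -0.0417, 0.1558]
tcp_rot: [[0.046, 0.999, -0.001], [0.999, -0.046, -0.0], [-0.0, -0.001, -1.0]]
force: [1.1, -0.3, 1.2]
opening: 0.267
grasp_force: 30.0
```

```bash
python3 st.py
```

```text
16.3 [509.8 -41.7 155.8] yawY -2.66 tilt [-0.001 -0.    -1.   ] F [ 1.08 -0.33  1.19] M [-0.01  0.01 -0.02] open 0.2672510132235665 29.999927580356598 q [-17.  27. 102.  -0.  51. -15.]
toolx [ 0.046  0.999 -0.   ] tooly [ 0.999 -0.046 -0.001]
```

Emit:
apply_moves --rows '[{"x":0,"y":0,"z":-10,"rx":0,"ry":0,"rz":0,"claw":255},{"x":0,"y":0,"z":-30,"rx":0,"ry":0,"rz":0,"claw":255},{"x":0,"y":0,"z":-60,"rx":0,"ry":0,"rz":0,"claw":255},{"x":4,"y":10,"z":-82,"rx":0,"ry":0,"rz":0,"claw":255},{"x":12,"y":35,"z":-88,"rx":0,"ry":0,"rz":0,"claw":255},{"x":21,"y":65,"z":-88,"rx":0,"ry":0,"rz":0,"claw":255},{"x":27,"y":87,"z":-88,"rx":0,"ry":0,"rz":0,"claw":255},{"x":29,"y":95,"z":-88,"rx":0,"ry":0,"rz":0,"claw":255},{"x":29,"y":95,"z":-88,"rx":0,"ry":0,"rz":0,"claw":255},{"x":29,"y":95,"z":-88,"rx":0,"ry":0,"rz":0,"claw":255}]'

```text
time_s: 17.55
position: [0.6046, -0.0171, 0.2431]
tcp_rot: [[0.047, 0.999, -0.004], [0.999, -0.047, 0.0], [0.0, -0.004, -1.0]]
force: [-0.5, -1.0, -3.1]
opening: 0.269
grasp_force: 30.0
```

```bash
python3 st.py 614 -17 243.8
```

```text
17.55 [604.6 -17.1 243.1] yawY -2.67 tilt [-0.004  0.    -1.   ] F [-0.54 -0.97 -3.13] M [-0.07  0.07  0.03] open 0.26911921836295516 29.997778236865997 q [-12.  27.  84.  -0.  69.  -9.]
toolx [0.047 0.999 0.   ] tooly [ 0.999 -0.047 -0.004]
tool delta mm [ 0.5  9.4 -0.8]
```

Emit:
apply_moves --rows '[{"x":0.5,"y":3,"z":-0.5,"rx":0,"ry":0,"rz":0,"claw":255},{"x":0.5,"y":6,"z":-0.5,"rx":0,"ry":0,"rz":0,"claw":255},{"x":0.5,"y":9,"z":-0.5,"rx":0,"ry":0,"rz":0,"claw":255},{"x":0.5,"y":9,"z":-0.5,"rx":0,"ry":0,"rz":0,"claw":255}]'

```text
time_s: 18.05
position: [0.6151, -0.017, 0.2437]
tcp_rot: [[0.046, 0.999, -0.002], [0.999, -0.046, 0.0], [-0.0, -0.002, -1.0]]
force: [-0.1, -0.6, -2.5]
opening: 0.266
grasp_force: 30.0
```

Emit:
apply_moves --rows '[{"x":0,"y":1,"z":0,"rx":0,"ry":0,"rz":0,"claw":255},{"x":0,"y":2,"z":0,"rx":0,"ry":0,"rz":0,"claw":255},{"x":0,"y":3,"z":0,"rx":0,"ry":0,"rz":0,"claw":255},{"x":0,"y":3,"z":0,"rx":0,"ry":0,"rz":0,"claw":255}]'

```text
time_s: 18.55
position: [0.6179, -0.0171, 0.2437]
tcp_rot: [[0.046, 0.999, -0.002], [0.999, -0.046, 0.0], [-0.0, -0.002, -1.0]]
force: [0.3, -0.3, -1.0]
opening: 0.267
grasp_force: 30.0
```

Emit:
apply_moves --rows '[{"x":0,"y":1,"z":0,"rx":0,"ry":0,"rz":0,"claw":255},{"x":0,"y":2,"z":0,"rx":0,"ry":0,"rz":0,"claw":255},{"x":0,"y":3,"z":0,"rx":0,"ry":0,"rz":0,"claw":255},{"x":0,"y":3,"z":0,"rx":0,"ry":0,"rz":0,"claw":255}]'

```text
time_s: 19.05
position: [0.62, -0.0171, 0.2435]
tcp_rot: [[0.046, 0.999, -0.004], [0.999, -0.046, 0.0], [0.0, -0.004, -1.0]]
force: [-2.8, -0.0, -0.2]
opening: 0.271
grasp_force: 30.0
```

Emit:
apply_moves --rows '[{"x":0,"y":1,"z":0,"rx":0,"ry":0,"rz":0,"claw":255},{"x":0,"y":2,"z":0,"rx":0,"ry":0,"rz":0,"claw":255},{"x":0,"y":3,"z":0,"rx":0,"ry":0,"rz":0,"claw":255},{"x":0,"y":3,"z":0,"rx":0,"ry":0,"rz":0,"claw":255}]'

```text
time_s: 19.55
position: [0.6234, -0.0173, 0.2435]
tcp_rot: [[0.046, 0.999, -0.003], [0.999, -0.046, 0.0], [0.0, -0.003, -1.0]]
force: [-4.4, -0.0, -0.4]
opening: 0.267
grasp_force: 30.0
```

```bash
python3 look.py s7; python3 st.py
```

```text
19.6 [623.4 -17.3 243.5] yawY -2.66 tilt [-0.003  0.    -1.   ] F [-4.83 -0.2  -2.17] M [-0.05  1.09 -0.07] open 0.2721605807236868 30.036126673221588 q [-12.  29.  81.  -0.  70.  -9.]
toolx [0.046 0.999 0.   ] tooly [ 0.999 -0.046 -0.003]
```

View pics/s7v.png

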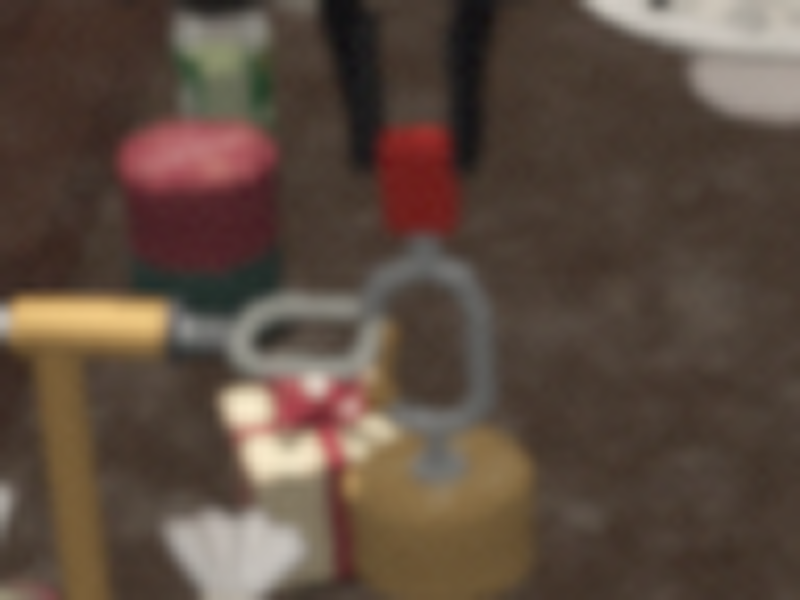

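Run:
```python
from h import *
u,v=np.round(proj('side',[.5,-.05,.13])).astype(int)
print('tip row obs',v-40+105/7.5,'col',u-26+85/7.5,u-26+297/7.5)
for z in(.1996,.205,.21,.2186):print(z,proj('side',[.506+.033,-.042,z]),proj('side',[.506-.033,-.042,z]))
print('s7: tip obs',133+165/8.333,'tab bottom',133+235/8.333)
for z in(.2185,.225,.23,.2357+.017,.2357-.017):print(z,proj('side',[.61,-.01,z]))
```

```text
tip row obs 156.0 col 261.3333333333333 289.6
0.1996 [262.77084378 162.13436185] [286.12535913 162.39227887]
0.205 [262.7567395  160.44796012] [286.17250391 160.70182726]
0.21 [262.74358942 158.87870033] [286.21627689 159.12877674]
0.2186 [262.72076555 156.16196609] [286.29183623 156.40542967]
s7: tip obs 152.80079203168125 tab bottom 161.2011280451218
0.2185 [236.44333471 161.34384774]
0.225 [236.34035762 159.24748404]
0.23 [236.26076033 157.62575407]
0.2527 [235.89515345 150.16189989]
0.2187 [236.44017458 161.27954378]
```

The side crop shows the tab at (420,180) and the tin at (445,500), so there's a slight lag of about 2°, with the force rising normally. I'll counter-pitch 3.6° and see whether the hook follows this time.

Emit:
apply_moves --rows '[{"x":0,"y":0,"z":0,"rx":-0.2,"ry":0,"rz":0,"claw":255},{"x":0,"y":0,"z":0,"rx":-0.4,"ry":0,"rz":0,"claw":255},{"x":0,"y":0,"z":0,"rx":-0.6,"ry":0,"rz":0,"claw":255},{"x":0,"y":0,"z":0,"rx":-0.6,"ry":0,"rz":0,"claw":255}]'

```text
time_s: 20.1
position: [0.6226, -0.0172, 0.243]
tcp_rot: [[0.046, 0.997, 0.059], [0.999, -0.046, -0.002], [0.0, 0.059, -0.998]]
force: [-4.4, -0.6, -5.1]
opening: 0.269
grasp_force: 30.1
```

```bash
cat > tilt.py <<'E'
from h import *
import sys
# lower bow/tin columns vs tab, via redness and ochre mask widths at fixed rows
for n in sys.argv[1:]:
    a=cv2.imread(f'pics/{n}_raw.png').astype(float)
    t=np.clip(a[154:160,215:252,2]-a[154:160,215:252,1]-40,0,60);tu=(t*np.arange(215,252)).sum()/t.sum()
    k=cv2.cvtColor(a[188:204,205:262].astype(np.uint8),cv2.COLOR_BGR2HSV)
    m=(k[...,0]>14)&(k[...,0]<26)&(k[...,1]>120)
    print(n,'tab',round(tu,2),'tin L/R',[(int(np.nonzero(r)[0].min()+205),int(np.nonzero(r)[0].max()+205)) for r in m[6::3]])
E
python3 look.py s8; python3 tilt.py s2 s7 s8; python3 st.py
```

```text
s2 tab 241.38 tin L/R [(234, 253), (234, 253), (234, 253), (236, 250)]
s7 tab 231.91 tin L/R [(225, 244), (225, 244), (225, 244), (228, 241)]
s8 tab 231.94 tin L/R [(223, 242), (223, 242), (223, 242), (226, 239)]
20.15 [622.9 -17.2 243.1] yawY -2.66 tilt [ 0.059 -0.003 -0.998] F [-4.52  0.2  -5.84] M [-0.05  1.35 -0.  ] open 0.2683347576791967 30.07516711950302 q [-12.  27.  84.   1.  66. -10.]
toolx [0.046 0.999 0.   ] tooly [ 0.997 -0.046  0.059]
```

The hook follows the tool now: its bottom moved about 2 px forward in raw pixels and it is near vertical. I'll continue pushing.

Emit:
apply_moves --rows '[{"x":0,"y":1,"z":0.1,"rx":0,"ry":0,"rz":0,"claw":255},{"x":0,"y":2,"z":0.1,"rx":0,"ry":0,"rz":0,"claw":255},{"x":0,"y":3,"z":0.2,"rx":0,"ry":0,"rz":0,"claw":255},{"x":0,"y":3,"z":0.2,"rx":0,"ry":0,"rz":0,"claw":255}]'

```text
time_s: 20.65
position: [0.6263, -0.0174, 0.2435]
tcp_rot: [[0.046, 0.997, 0.059], [0.999, -0.046, -0.003], [0.0, 0.059, -0.998]]
force: [-6.0, -0.1, -2.7]
opening: 0.268
grasp_force: 30.1
```

Emit:
apply_moves --rows '[{"x":0,"y":1,"z":0.1,"rx":0,"ry":0,"rz":0,"claw":255},{"x":0,"y":2,"z":0.1,"rx":0,"ry":0,"rz":0,"claw":255},{"x":0,"y":3,"z":0.2,"rx":0,"ry":0,"rz":0,"claw":255},{"x":0,"y":3,"z":0.2,"rx":0,"ry":0,"rz":0,"claw":255}]'

```text
time_s: 21.15
position: [0.629, -0.0175, 0.2433]
tcp_rot: [[0.046, 0.997, 0.058], [0.999, -0.046, -0.002], [0.0, 0.058, -0.998]]
force: [-6.7, -0.0, -3.9]
opening: 0.268
grasp_force: 30.2
```

```bash
python3 look.py s9; python3 tilt.py s8 s9; python3 st.py
```

```text
s8 tab 231.94 tin L/R [(223, 242), (223, 242), (223, 242), (226, 239)]
s9 tab 229.71 tin L/R [(221, 240), (222, 241), (222, 240), (225, 236)]
21.2 [629.1 -17.5 243.3] yawY -2.65 tilt [ 0.058 -0.002 -0.998] F [-6.1   0.29 -5.46] M [-0.04  1.66  0.01] open 0.26958570189092274 30.19335150718689 q [-12.  28.  83.   1.  66. -10.]
toolx [0.046 0.999 0.   ] tooly [ 0.997 -0.046  0.058]
```

Emit:
apply_moves --rows '[{"x":0,"y":1,"z":0.1,"rx":0,"ry":0,"rz":0,"claw":255},{"x":0,"y":2,"z":0.1,"rx":0,"ry":0,"rz":0,"claw":255},{"x":0,"y":3,"z":0.2,"rx":0,"ry":0,"rz":0,"claw":255},{"x":0,"y":3,"z":0.2,"rx":0,"ry":0,"rz":0,"claw":255}]'

```text
time_s: 21.7
position: [0.6319, -0.0176, 0.2432]
tcp_rot: [[0.046, 0.997, 0.058], [0.999, -0.046, -0.002], [0.0, 0.058, -0.998]]
force: [-6.1, -0.5, -4.4]
opening: 0.265
grasp_force: 30.3
```

Emit:
apply_moves --rows '[{"x":0,"y":1,"z":0.1,"rx":-0.1,"ry":0,"rz":0,"claw":255},{"x":0,"y":2,"z":0.1,"rx":-0.1,"ry":0,"rz":0,"claw":255},{"x":0,"y":3,"z":0.2,"rx":-0.1,"ry":0,"rz":0,"claw":255},{"x":0,"y":3,"z":0.2,"rx":-0.1,"ry":0,"rz":0,"claw":255}]'

```text
time_s: 22.2
position: [0.6349, -0.0178, 0.243]
tcp_rot: [[0.046, 0.997, 0.068], [0.999, -0.046, -0.003], [0.0, 0.068, -0.998]]
force: [-5.7, -0.1, -4.5]
opening: 0.272
grasp_force: 30.3
```

```bash
python3 look.py s10; python3 tilt.py s9 s10; python3 st.py
```

```text
s9 tab 229.71 tin L/R [(221, 240), (222, 241), (222, 240), (225, 236)]
s10 tab 227.66 tin L/R [(220, 239), (220, 239), (220, 239), (222, 236)]
22.25 [634.9 -17.7 243. ] yawY -2.66 tilt [ 0.068 -0.003 -0.998] F [-5.52 -0.44 -4.59] M [0.01 1.63 0.  ] open 0.26923762130530515 30.28969556093216 q [-12.  28.  82.   1.  66. -10.]
toolx [0.046 0.999 0.   ] tooly [ 0.997 -0.046  0.068]
```

View pics/s10v.png

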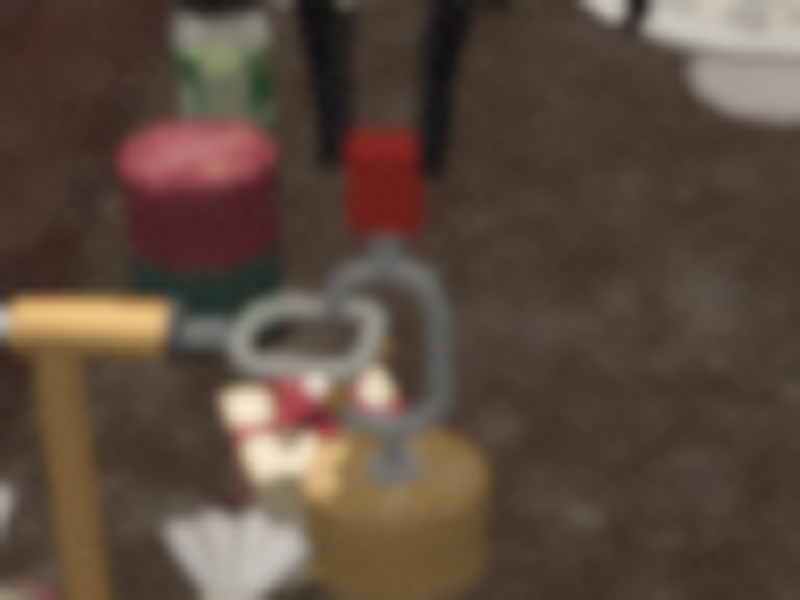

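The side crop shows the bar at (375,330), past the nose at (335,300), with the gate pushed inward. The force is falling slightly. I'll continue.

Emit:
apply_moves --rows '[{"x":0,"y":1,"z":0.1,"rx":0,"ry":0,"rz":0,"claw":255},{"x":0,"y":2,"z":0.1,"rx":0,"ry":0,"rz":0,"claw":255},{"x":0,"y":3,"z":0.2,"rx":0,"ry":0,"rz":0,"claw":255},{"x":0,"y":4,"z":0.2,"rx":0,"ry":0,"rz":0,"claw":255},{"x":0,"y":4,"z":0.2,"rx":0,"ry":0,"rz":0,"claw":255}]'

```text
time_s: 22.88
position: [0.64, -0.0181, 0.243]
tcp_rot: [[0.047, 0.996, 0.071], [0.999, -0.046, -0.003], [0.0, 0.071, -0.997]]
force: [-3.1, 0.1, -8.8]
opening: 0.272
grasp_force: 30.1
```

Emit:
apply_moves --rows '[{"x":0,"y":1,"z":0.1,"rx":0,"ry":0,"rz":0,"claw":255},{"x":0,"y":2,"z":0.1,"rx":0,"ry":0,"rz":0,"claw":255},{"x":0,"y":3,"z":0.2,"rx":0,"ry":0,"rz":0,"claw":255},{"x":0,"y":3,"z":0.2,"rx":0,"ry":0,"rz":0,"claw":255}]'

```text
time_s: 23.38
position: [0.6447, -0.0186, 0.2454]
tcp_rot: [[0.047, 0.996, 0.076], [0.999, -0.046, -0.004], [-0.001, 0.076, -0.997]]
force: [-0.7, -0.5, -2.7]
opening: 0.267
grasp_force: 30.0
```

```bash
python3 look.py s11; python3 tilt.py s10 s11; python3 st.py
```

```text
s10 tab 227.66 tin L/R [(220, 239), (220, 239), (220, 239), (222, 236)]
s11 tab 224.06 tin L/R [(216, 234), (220, 235), (220, 234), (219, 229)]
23.43 [644.1 -18.5 245. ] yawY -2.66 tilt [ 0.075 -0.004 -0.997] F [-0.1   0.83 -1.04] M [-0.06  0.13  0.02] open 0.27175222720178616 29.966779947280884 q [-12.  29.  81.   1.  66.  -9.]
toolx [ 0.047  0.999 -0.   ] tooly [ 0.996 -0.046  0.075]
```

The force has dropped to zero and the tool moved ahead, so the bar is past the free end. I'll go on 1.5 mm to make sure it snaps, then lower partway.

Emit:
apply_moves --rows '[{"x":0,"y":1,"z":0.1,"rx":0,"ry":0,"rz":0,"claw":255},{"x":0,"y":1.5,"z":0.1,"rx":0,"ry":0,"rz":0,"claw":255},{"x":0,"y":1.5,"z":0.1,"rx":0,"ry":0,"rz":0,"claw":255},{"x":0,"y":1.5,"z":0.1,"rx":0,"ry":0,"rz":0,"claw":255}]'

```text
time_s: 23.92
position: [0.6443, -0.0183, 0.2437]
tcp_rot: [[0.046, 0.996, 0.071], [0.999, -0.046, -0.003], [0.0, 0.071, -0.997]]
force: [-0.6, -0.5, -0.2]
opening: 0.27
grasp_force: 30.0
```

```bash
python3 look.py s12; python3 tilt.py s12; python3 st.py
python3 - <<'E'
import cv2,numpy as np
# brass (gate) pixels inside hook region in s10,s12
for n in('s9','s10','s12'):
    a=cv2.imread(f'pics/{n}_raw.png')[164:190,212:242];h=cv2.cvtColor(a,cv2.COLOR_BGR2HSV)
    print(n)
    for r,q in enumerate(h):print(164+r,''.join('#' if 12<p[0]<26 and p[1]>110 and p[2]>70 else('w' if p[1]<45 and p[2]>135 else('g' if p[1]<60 and 75<p[2] else '.')) for p in q))
E
```

```text
s12 tab 224.12 tin L/R [(217, 235), (220, 235), (220, 234), (219, 230)]
23.98 [644.3 -18.3 243.7] yawY -2.66 tilt [ 0.071 -0.003 -0.997] F [-0.15 -0.22 -1.54] M [-0.07  0.09  0.04] open 0.2710164113777248 29.965803623199463 q [-12.  29.  81.   1.  66.  -9.]
toolx [ 0.046  0.999 -0.   ] tooly [ 0.996 -0.046  0.071]
s9
164 ............gggggggggggg......
165 ...........gggggggggggggg.....
166 ...........gggggggggggggg.....
167 ....gggg..ggggggggggggggg.....
168 ..gggggggggggggg.....ggggg....
169 gggggwwgggggggggg.....ggggg...
170 ggggggggggggggwgg.....ggggg...
171 ggggggggggggggwwg.....ggggg...
172 gg....gg..g.ggww......ggggg...
173 g....gg.gg..ggww.#.....gggg...
174 g..ggggggg.ggwwg.#.....gggg...
175 gggggggggggggww........gggg...
176 wwwwwwwwwwgwwwg........gggg...
177 gwwwwwwwwwwwwg.........gggg...
178 g.....gwwg............ggggg...
179 .......gg..##.ggg......gggg...
180 g..........##.wwg.....ggggg...
181 gg...........gww....ggggggg...
182 gg...........gwwgggggggggg....
183 .............gggggggggggg.....
184 ...............gggggggg.......
185 .................gggg...###...
186 ggggggg
[... 1256 characters left out ...]

170 wwwggggggggggwwgggggg.........
171 wwggg...ggggggwwggggg.........
172 wg...##.....ggwgggggg.........
173 g....##.....ggwgggggg.........
174 wggg..#....ggwwgggggg.........
175 wwggg...gggggwwgggggg.........
176 wwwwwwwwwwwwwwwg.gggg.........
177 wwwwwwwwwwwwwgg..gggg.........
178 gg...........ggg.gggg.........
179 .....###.....gwwggggg.........
180 g.....##.....gwwggggg.........
181 gg............ggggggg.........
182 gg......ggwwggggwgggg.........
183 ........ggggggggggg...........
184 ...........gggggg..##.........
185 ......####..ggg...#####.......
186 ggg...####..ggg..######.......
187 ggg....##..ggggg..######......
188 gg.....##.ggggggg.######......
189 gg....###..ggggg..#######.....
```

The pixel map of s12 shows the gate's brass pixels back in a straight vertical line at columns 217–218. The bar is inside at column 226, so the gate has shut behind it. I'll lower the hook, levelling and centring it.

Emit:
apply_moves --rows '[{"x":0,"y":-1,"z":3,"rx":0,"ry":0,"rz":0,"claw":255},{"x":0,"y":-2,"z":7,"rx":0.1,"ry":0,"rz":0,"claw":255},{"x":0,"y":-3,"z":11,"rx":0.2,"ry":0,"rz":0,"claw":255},{"x":0,"y":-3.5,"z":15,"rx":0.3,"ry":0,"rz":0,"claw":255},{"x":0,"y":-3.8,"z":18,"rx":0.35,"ry":0,"rz":0,"claw":255},{"x":0,"y":-3.8,"z":18,"rx":0.35,"ry":0,"rz":0,"claw":255},{"x":0,"y":-3.8,"z":18,"rx":0.35,"ry":0,"rz":0,"claw":255}]'

```text
time_s: 24.85
position: [0.642, -0.0182, 0.2256]
tcp_rot: [[0.046, 0.998, 0.035], [0.999, -0.046, -0.002], [-0.0, 0.035, -0.999]]
force: [-0.8, 0.1, -1.7]
opening: 0.269
grasp_force: 30.0
```

```bash
python3 look.py s13; python3 tilt.py s13; python3 st.py
```

```text
s13 tab 225.04 tin L/R [(237, 238), (220, 238), (220, 237), (219, 237)]
24.9 [642.  -18.2 225.7] yawY -2.66 tilt [ 0.035 -0.002 -0.999] F [ 0.64  0.25 -1.73] M [-0.07  0.05  0.01] open 0.269453331373491 29.961934089660645 q [-12.  31.  81.   0.  67.  -9.]
toolx [ 0.046  0.999 -0.   ] tooly [ 0.998 -0.046  0.035]
```

Emit:
apply_moves --rows '[{"x":0,"y":0,"z":1,"rx":0,"ry":0,"rz":0,"claw":255},{"x":0,"y":0,"z":2,"rx":0,"ry":0,"rz":0,"claw":255},{"x":0,"y":0,"z":3,"rx":0,"ry":0,"rz":0,"claw":255},{"x":0,"y":0,"z":3,"rx":0,"ry":0,"rz":0,"claw":255}]'

```text
time_s: 25.4
position: [0.6418, -0.0182, 0.2224]
tcp_rot: [[0.046, 0.998, 0.034], [0.999, -0.046, -0.002], [0.0, 0.034, -0.999]]
force: [-0.6, -0.8, -2.0]
opening: 0.268
grasp_force: 30.0
```

Emit:
apply_moves --rows '[{"x":0,"y":0,"z":0.5,"rx":0,"ry":0,"rz":0,"claw":255},{"x":0,"y":0,"z":1,"rx":0,"ry":0,"rz":0,"claw":255},{"x":0,"y":0,"z":1,"rx":0,"ry":0,"rz":0,"claw":255},{"x":0,"y":0,"z":1,"rx":0,"ry":0,"rz":0,"claw":255}]'

```text
time_s: 25.9
position: [0.6422, -0.0182, 0.2218]
tcp_rot: [[0.046, 0.998, 0.035], [0.999, -0.046, -0.002], [-0.0, 0.035, -0.999]]
force: [0.6, 0.1, -0.8]
opening: 0.271
grasp_force: 30.0
```

```bash
python3 st.py
```

```text
25.9 [642.2 -18.2 221.8] yawY -2.66 tilt [ 0.035 -0.002 -0.999] F [ 0.62  0.13 -0.8 ] M [-0.1   0.11 -0.02] open 0.2709017935277798 29.97540682554245 q [-12.  31.  81.   0.  66.  -9.]
toolx [ 0.046  0.999 -0.   ] tooly [ 0.998 -0.046  0.035]
```

Emit:
apply_moves --rows '[{"x":0,"y":0,"z":0.5,"rx":0,"ry":0,"rz":0,"claw":255},{"x":0,"y":0,"z":0.7,"rx":0,"ry":0,"rz":0,"claw":255},{"x":0,"y":0,"z":0.7,"rx":0,"ry":0,"rz":0,"claw":255}]'

```text
time_s: 26.28
position: [0.6423, -0.0183, 0.2215]
tcp_rot: [[0.046, 0.998, 0.036], [0.999, -0.046, -0.002], [-0.0, 0.036, -0.999]]
force: [-1.2, -0.3, 3.3]
opening: 0.268
grasp_force: 30.0
```

```bash
python3 st.py
```

```text
26.27 [642.3 -18.3 221.5] yawY -2.66 tilt [ 0.036 -0.002 -0.999] F [-1.21 -0.34  3.3 ] M [-0.03  0.23  0.01] open 0.26765686614219214 30.014202296733856 q [-12.  31.  81.   0.  66.  -9.]
toolx [ 0.046  0.999 -0.   ] tooly [ 0.998 -0.046  0.036]
```

The bar is bearing the weight. I'll ease up 0.4 mm and open slowly.

Emit:
apply_moves --rows '[{"x":0,"y":0,"z":-0.4,"rx":0,"ry":0,"rz":0,"claw":255},{"x":0,"y":0,"z":-0.4,"rx":0,"ry":0,"rz":0,"claw":180},{"x":0,"y":0,"z":-0.4,"rx":0,"ry":0,"rz":0,"claw":170},{"x":0,"y":0,"z":-0.4,"rx":0,"ry":0,"rz":0,"claw":160},{"x":0,"y":0,"z":-0.4,"rx":0,"ry":0,"rz":0,"claw":150},{"x":0,"y":0,"z":-0.4,"rx":0,"ry":0,"rz":0,"claw":130},{"x":0,"y":0,"z":-0.4,"rx":0,"ry":0,"rz":0,"claw":110},{"x":0,"y":0,"z":-0.4,"rx":0,"ry":0,"rz":0,"claw":90},{"x":0,"y":0,"z":-0.4,"rx":0,"ry":0,"rz":0,"claw":70},{"x":0,"y":0,"z":-0.4,"rx":0,"ry":0,"rz":0,"claw":70}]'

```text
time_s: 27.52
position: [0.642, -0.0182, 0.2213]
tcp_rot: [[0.046, 0.998, 0.035], [0.999, -0.046, -0.002], [-0.0, 0.035, -0.999]]
force: [0.3, -0.1, 0.7]
opening: 0.706
grasp_force: 0.0
```

```bash
python3 look.py s14; python3 st.py
python3 - <<'E'
from h import *
# tab and tin columns
a=cv2.imread('pics/s14_raw.png').astype(float)
for r in range(150,176,4):
    t=np.clip(a[r,205:255,2]-a[r,205:255,1]-40,0,60);print(r,t.sum()>100 and round((t*np.arange(205,255)).sum()/t.sum(),1))
print(proj('side',[.642,-.018,.213]),proj('side',[.642,-.018,.196]),proj('side',[.642,-.018,.23]))
E
```

```text
27.57 [642.  -18.2 221.3] yawY -2.66 tilt [ 0.035 -0.002 -0.999] F [-0.26  0.25 -0.5 ] M [-0.03  0.12  0.04] open 0.716486922437613 0.0 q [-12.  31.  81.   0.  66.  -9.]
toolx [0.046 0.999 0.   ] tooly [ 0.998 -0.046  0.035]
150 207.1
154 207.1
158 224.8
162 225.1
166 225.7
170 False
174 False
[225.33901352 161.62244241] [225.69510797 166.98094307] [224.97801666 156.1746854 ]
```

The tab is where it should hang. I'll withdraw straight up and wait.

Emit:
apply_moves --rows '[{"x":0,"y":-0.2,"z":-8,"rx":0,"ry":0,"rz":0,"claw":50},{"x":0,"y":-0.6,"z":-20,"rx":0,"ry":0,"rz":0,"claw":50},{"x":0,"y":-1.2,"z":-40,"rx":0,"ry":0,"rz":0,"claw":50},{"x":0,"y":-2,"z":-70,"rx":0,"ry":0,"rz":0,"claw":50},{"x":0,"y":-3,"z":-100,"rx":0,"ry":0,"rz":0,"claw":50},{"x":0,"y":-3,"z":-120,"rx":0,"ry":0,"rz":0,"claw":50},{"x":0,"y":-3,"z":-120,"rx":0,"ry":0,"rz":0,"claw":50},{"x":0,"y":-3,"z":-120,"rx":0,"ry":0,"rz":0,"claw":50},{"x":0,"y":-3,"z":-120,"rx":0,"ry":0,"rz":0,"claw":50},{"x":0,"y":-3,"z":-120,"rx":0,"ry":0,"rz":0,"claw":50}]'

```text
time_s: 28.82
position: [0.6345, -0.0178, 0.34]
tcp_rot: [[0.046, 0.998, 0.033], [0.999, -0.046, -0.001], [0.0, 0.033, -0.999]]
force: [0.6, 0.2, 0.0]
opening: 0.802
grasp_force: 0.0
```

Emit:
apply_moves --rows '[{"x":0,"y":0,"z":0,"rx":0,"ry":0,"rz":0,"claw":50},{"x":0,"y":0,"z":0,"rx":0,"ry":0,"rz":0,"claw":50},{"x":0,"y":0,"z":0,"rx":0,"ry":0,"rz":0,"claw":50},{"x":0,"y":0,"z":0,"rx":0,"ry":0,"rz":0,"claw":50},{"x":0,"y":0,"z":0,"rx":0,"ry":0,"rz":0,"claw":50},{"x":0,"y":0,"z":0,"rx":0,"ry":0,"rz":0,"claw":50},{"x":0,"y":0,"z":0,"rx":0,"ry":0,"rz":0,"claw":50},{"x":0,"y":0,"z":0,"rx":0,"ry":0,"rz":0,"claw":50},{"x":0,"y":0,"z":0,"rx":0,"ry":0,"rz":0,"claw":50},{"x":0,"y":0,"z":0,"rx":0,"ry":0,"rz":0,"claw":50}]'

```text
time_s: 30.08
position: [0.6348, -0.0179, 0.3411]
tcp_rot: [[0.046, 0.998, 0.034], [0.999, -0.046, -0.002], [0.0, 0.035, -0.999]]
force: [-0.4, -0.3, 0.0]
opening: 0.803
grasp_force: 0.0
```

```bash
python3 - <<'E'
from h import *
P_=[]
for i in range(16):
    a,_=capture('side');a=a.astype(float)
    s=a[157:167,212:240];t=np.clip(s[...,0]-s[...,1]-40,0,60);vv,uu=np.mgrid[157:167,212:240]
    # tin: cool shift via phase correlation of region vs first
    g=cv2.cvtColor(a.astype(np.uint8),cv2.COLOR_RGB2GRAY)[185:220,205:255].astype(np.float32)
    if i==0:g0=g
    P_.append([(t*uu).sum()/t.sum(),(t*vv).sum()/t.sum(),*cv2.phaseCorrelate(g0,g)[0]])
print(np.round(P_,2).tolist());cv2.imwrite('pics/s15_raw.png',a[:,:,::-1])
h=cv2.cvtColor(a[155:215,205:245,::-1].astype(np.uint8),cv2.COLOR_BGR2HSV)
for r,q in enumerate(h[::1]):print(155+r,''.join('R' if (p[0]<6 or p[0]>172) and p[1]>150 else '#' if 12<p[0]<26 and p[1]>110 and p[2]>70 else('w' if p[1]<45 and p[2]>135 else('g' if p[1]<60 and 75<p[2] else '.')) for p in q))
E
python3 st.py
```

```text
[[225.33, 160.99, 0.0, 0.0], [225.33, 161.0, 0.0, -0.01], [225.34, 160.98, -0.01, -0.02], [225.36, 160.98, -0.01, -0.03], [225.34, 160.95, 0.02, -0.01], [225.36, 160.99, -0.02, 0.01], [225.33, 160.99, 0.01, 0.0], [225.34, 160.98, 0.03, 0.03], [225.34, 160.98, -0.01, -0.01], [225.35, 160.98, -0.01, 0.02], [225.34, 160.98, -0.06, -0.02], [225.35, 160.99, -0.04, 0.02], [225.35, 160.98, -0.01, 0.01], [225.35, 160.99, 0.01, -0.0], [225.34, 160.98, -0.02, -0.04], [225.35, 160.99, -0.02, 0.05]]
155 .................RRRRRRR................
156 ................RRRRRRRRR...............
157 ................RRRRRRRRR...............
158 ................RRRRRRRRR...............
159 .................RRRRRRRR...............
160 .................RRRRRRRR...............
161 .................RRRRRRRRR..............
162 .................RRRRRRRR...............
163 .................RRRRRRRR...............
164 .................RRRRRRRR...............
165 .................RRRRRRRR...............
166 .................RRRRRRRR...............
167 ...........gggg.........................
168 ........gggggggggg
[... 1740 characters left out ...]
wwwwwgg....####################......
208 ggwwwwwgggggg.###################.......
209 .gwwwgg.gggwwg.##################.......
210 gwwwgg...ggwww..#########..####.........
211 wwwwgg....gwww...###.....gg.............
212 wwwwg......gww......gwwgwwww............
213 wwwwg.......gg......wwwwwwwwwggwg.......
214 wwww................wwwwwwwwwwwww.......
30.88 [634.8 -17.9 341.1] yawY -2.66 tilt [ 0.034 -0.002 -0.999] F [-0.95 -0.17 -0.16] M [-0.09  0.06 -0.03] open 0.8065926167730285 0.0 q [-12.  24.  73.   0.  81.  -9.]
toolx [ 0.046  0.999 -0.   ] tooly [ 0.998 -0.046  0.035][ WARN:0@22.088] global loadsave.cpp:1063 imwrite_ Unsupported depth image for selected encoder is fallbacked to CV_8U.
```

The tin is still and hanging, the gate is shut, and the robot is clear.

```bash
python3 -c "
from rig import hand_in;print(hand_in())"
```

```text
the job is handed in; nothing more can be done
None
```

The sample tin hangs still from the loop's front bar with the gate shut behind it, and I handed the job in at about 31 s with the arm clear; the first grip slipped while pressing the gate, so I set the tin down once and regripped it.

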